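# Tip two panel meters right way up and push them into line

## Robot

A 6-joint arm with a two-finger parallel gripper is mounted at the origin on the work surface. World frame = base frame: x ahead of the robot, y to its left, z up, the work surface at z = 0. Lengths are in m, angles in degrees, forces in N, time in s.
With the tool pointing down it reaches from about 0.375 to 0.9 m from the base axis. Payload 3.1 kg.
Tool frame: the origin (TCP) lies midway between the tips of the shut fingers; the grasp point (between the pads) lies 19 mm behind it; z points along the fingers, y is the line along which they close (so a half turn about z gives the same grasp; the last joint's range is limited). The gripper opens to 87 mm and grips with 3 to 60 N. Pads are 19 mm wide; open, the fingers measure 117 mm over their backs; the gripper's body (75 mm by 190 mm) begins 51 mm behind the grasp point.
Start: joints at [-77.779, 30.224, 82.088, -0, 67.689, -10.227], TCP at [0.239, -0.578, 0.188] pointing down, gripper open.
Joint ranges: [-176.69, 176.69], [-43.24, 126.21], [12.49, 139.97], [-82, 262], [0, 151.66], [-163.58, 163.58]. Speed limits (degrees/s): [159.86, 159.86, 180, 180, 180, 180].

## Interface

Orientations are given as a 3x3 rotation matrix whose columns are the frame's x, y, z axes.
In Python, from rig import read_state, capture, camera_info, hand_in gives the robot as it stands.
- The arm moves only by the tool drive_tool, never from a script. Its argument "motion" is a list of rows, each a list of 2 entries, a list of its own where there are three numbers: the shift along the tool's x, y, z in mm, then the turn, a rotation vector about the tool's x, y, z in rad. A call has 1 to 5 rows; each row shifts and turns the commanded pose from where the row before left it, along the tool's axes as they then stand; what a row does not reach is not made up. A row lasts 1/10 s, in which the tool goes at most 50 mm and 8.59 degrees, less where a joint would pass 70% of its speed; a pose out of reach is approached as far as the arm can. A call is refused whole if a number of a shift passes 50 or a number of a turn 0.15, either way. A call with a gripper value outside its range is refused whole. "gripper" is the opening, from 0 (shut) to 1 (fully open), set as the call begins (left out, the last holds). The fingers move at their own pace and stop on an object; the grip force is fixed at half the most. Time passes only in rows, so rows that do not move let the fingers close. It gives the time, the measured TCP pose, the force, the opening and the grip force at its end, in the units of the state.
- read_state(): the state, without advancing time (a new reading comes with each control period).
- capture(name): name is "side" or "top" or "wrist"; returns the picture (480x640x3 uint8, red, green, blue); there is no depth.
- camera_info(name): a dict with "fovy" (degrees; the focal length in pixels is half the picture's height over the tangent of half this angle, whatever the lens; pixels are square), "cx", "cy" (the principal point, pixels), "k1" (the pictures are not rectified: a ray, as slopes to the right and down, at radius r is drawn at 1 + k1 r^2 times it, then the intrinsics apply), "xyz" and "orientation" of the camera in the world; the wrist camera has in their place "T_tool_cam" (4x4, takes a point from camera to tool coordinates, whose origin is the TCP and whose axes are the flange's). Camera axes: x right, y down, z forward; pixel columns grow to the right and rows downward; lengths in m; the calibration is good to about 2 mm. A picture is of the moment at which its call begins: read the wrist's pose just before it. camera_info takes no time and is no camera call.
- hand_in(): hands the job in; it is judged then, once.
The state is a dict: "time_s": time; "joint_positions": joint angles; "qvel": joint speeds; "tau": joint torques, N m; "position": TCP position; "tcp_rot": TCP orientation; "force": force on the tool from outside, world axes, zero at the start; "moment": the same for the moment, N m; "opening": opening from 0.0 (shut) to 1.0 (fully open); "grasp_force": force on a finger pad.
Only numpy, scipy, OpenCV 4.12 (cv2) and the standard library are available. Lean on these libraries where they do the work, as an engineer would, in place of code of your own. Each camera call takes 0.05 s, during which the arm holds its last target. There are 200 camera calls.

## Task

Three panel meters share the bench mat: one already stands right way up with its display facing the robot, the other two still stand on their faces with their terminals up. Push each of these two near its top, away from the robot, so that it tips over onto its underside with its display facing the robot, then push it along the mat until its display is level with, and square to, that of the meter already standing, so that all three can be read in one row. Use only light pushes, lift nothing, and leave the third meter and the other things on the mat where they are.

Things in the scene. Friction and masses are not known exactly. Their poses are not given: they have to be found in the camera images.
- meter_a: First meter to tip: black panel meter 96 x 48 mm, 82 mm deep, about 0.26 kg; starts standing on its display face, terminals up (96 mm along y, 48 along x, 82 tall). Origin: centre of the display face. z: from display to terminals; +x: towards its underside (away from the robot at the start); -x: its top side, with vent slots and a paper plate.
- meter_b: Second meter to tip: the same build, axes and start as meter_a; which of the three places in the row each meter has varies. Display end: bezel 96 x 48 x 9 mm; then case 90 x 43 x 65 mm; then terminal block 84 x 36 x 8 mm. Centre of mass in the middle, about 40 mm from the display.
- meter_a_back (a point): Centre of the outer face of meter_a's terminal block, 82 mm from the display along z (axes of the body). Tipped right, the meter turns 90 degrees about the far lower edge of its bezel, which stays about where it is (24 mm beyond the start origin), and lies level, 48 mm high, its origin 24 mm above the mat. Past about 30 degrees it falls over by itself.
- meter_b_back (a point): The same point of meter_b.
- meter_c_front (a point): Centre of the display face of the third, identical meter, already right way up on its underside; 24 mm above the mat. x: from its display towards its terminals (away from the robot), y: along its width, to the left, z: up. The row's line is the vertical plane of this face, 1 to 9 cm farther from the robot than where the tipped displays land.
- mat: Fixed rubber bench mat, 520 x 860 x 3 mm, under the meters and loose things; its top is 3 mm above the bench. It grips the meters (friction about 0.9): pushed within 20 mm of the top they tip, not slide, best if the finger rises a little with the case; pushed low, they slide. Origin: centre of its underside; x away from the robot.
- tachometer: Bystander: yellow and black handheld tachometer lying flat, about 150 x 56 x 32 mm, behind the row. Origin: under its middle.
- thermometer: Bystander: grey handheld thermometer lying flat, 130 x 54 x 26 mm, between the robot and the row. Origin: under its centre.
- screwdriver: Bystander: terminal screwdriver with red handle, 160 mm long, 16 mm thick, lying in a gap between two meters, roughly along the mat's x. Origin: under its middle.
- marker: Bystander: white marker pen, 120 mm long, 10 mm thick, lying in the other gap between two meters, roughly along the mat's x. Origin: under its middle.
- insert: Bystander: upright aluminium dry-block insert, 34 mm diameter, 62 mm tall, behind the row. Origin: centre of its foot.
- ferrule_jar: Bystander: small clear jar with white lid, 44 mm diameter, 50 mm tall, behind the row. Origin: centre of its foot.
- label_roll: Bystander: roll of blank labels lying flat, 60 mm diameter, 25 mm high, between the robot and the row. Origin: centre of its underside.
There are look-alikes about, which are no part of the job. Leave any blue or pink look-alike of the meter_b alone.

How it is judged:
By the outcome, as a careful person would: the job done as asked, in the order asked, and still so for the second after the job is handed in, with the robot touching nothing.
It also fails if it takes over 72 s, if anything falls off the work surface, if the arm or the gripper's body presses on something with over 40 N, if the wrist force passes 120 N, or if a joint passes its speed limit or range.

## Working session

There is one attempt and no reset: what is moved stays moved. The work goes in short steps, Python scripts to look and compute and a tool call to move; the robot and the scene stay as the last step left them, time stands still between calls to the robot, and variables do not carry over. Pictures are saved under pics/ and viewed, at most 10 in all, crops included, and the job is handed in when it is done.

Besides the shell and the picture viewer there is one more tool, called after "Emit:" by a JSON object that holds its "method" and its "body". drive_tool: Moves the arm, as the interface text tells. Its arguments: {"type":"object","properties":{"motion":{"type":"array","items":{"type":"array"}},"gripper":{"type":"number"}},"required":["motion"]}

```bash
mkdir -p pics; ls; cat > h.py <<'E'
import numpy as np, cv2
from rig import *
def save(n,f):
    s=read_state(); im=capture(n); cv2.imwrite('pics/'+f,im[:,:,::-1]); return s,im
def cam(n,s=None):
    c=camera_info(n)
    if n=='wrist':
        T=np.eye(4);T[:3,:3]=s['tcp_rot'];T[:3,3]=s['position'];T=T@np.array(c['T_tool_cam'])
        return c,T[:3,3],T[:3,:3]
    return c,np.array(c['xyz']),np.array(c['orientation'])
def K(c):
    f=240/np.tan(np.radians(c['fovy']/2)); return np.array([[f,0,c['cx']],[0,f,c['cy']],[0,0,1.]]),f
def ray(n,uv,s=None):
    c,p,R=cam(n,s);k,f=K(c)
    d=np.array([(uv[0]-c['cx'])/f,(uv[1]-c['cy'])/f]);u=d.copy()
    for _ in range(30): u=d/(1+c['k1']*(u@u))
    v=R@np.array([u[0],u[1],1]);return p,v/np.linalg.norm(v)
def onz(n,uv,z,s=None):
    p,v=ray(n,uv,s);return p+v*(z-p[2])/v[2]
def tri(rays):
    A=sum(np.eye(3)-np.outer(v,v) for p,v in rays);b=sum((np.eye(3)-np.outer(v,v))@p for p,v in rays)
    return np.linalg.solve(A,b)
def proj(n,P,s=None):
    c,p,R=cam(n,s);k,f=K(c);q=R.T@(np.array(P)-p);u=q[:2]/q[2];u=u*(1+c['k1']*(u@u))
    return u*f+[c['cx'],c['cy']]
E
python3 - <<'E'
from h import *
for n in ('top','side'):
    save(n,n+'0.png');c=camera_info(n);print(c)
print(camera_info('wrist'));s=read_state();print(s['tcp_rot'],s['position'])
E
```

```text
pics
{'fovy': 53.100645107362965, 'cx': 316.53878561621235, 'cy': 236.17422534849368, 'k1': 0.00048507505266952365, 'xyz': array([0.41048018, 0.05294935, 0.94311979]), 'orientation': array([[-0.01798205, -0.99213738,  0.123855  ],
       [-0.99981542,  0.01868126,  0.00448628],
       [-0.00676478, -0.12375147, -0.99229019]])}
{'fovy': 46.0444748411257, 'cx': 316.6364482102506, 'cy': 241.77639676638688, 'k1': -0.07545551016735973, 'xyz': array([0.50852254, 0.99939174, 0.80534824]), 'orientation': array([[-9.99890475e-01,  1.20777447e-02,  8.55370808e-03],
       [ 4.15236000e-04,  6.00622182e-01, -7.99532877e-01],
       [-1.47941008e-02, -7.99441757e-01, -6.00561414e-01]])}
{'fovy': 63.88527415293192, 'cx': 320.1731096232696, 'cy': 239.39049144683855, 'k1': 0.007862865831469874, 'T_tool_cam': array([[-1.32351320e-03, -9.65287516e-01, -2.61186254e-01,
         7.04434391e-02],
       [ 9.99999082e-01, -1.35364507e-03, -6.45336117e-05,
         5.70966472e-04],
       [-2.91259995e-04, -2.61186099e-01,  9.65288421e-01,
        -1.96562583e-01],
       [ 0.00000000e+00,  0.00000000e+00,  0.00000000e+00,
         1.00000000e+00]])}
[[ 9.24236967e-01  3.81819120e-01 -4.33419468e-04]
 [ 3.81819214e-01 -9.24234993e-01  1.94040531e-03]
 [ 3.40302407e-04 -1.95888220e-03 -9.99998023e-01]] [ 0.23848937 -0.57690983  0.18696717]
```

View pics/top0.png

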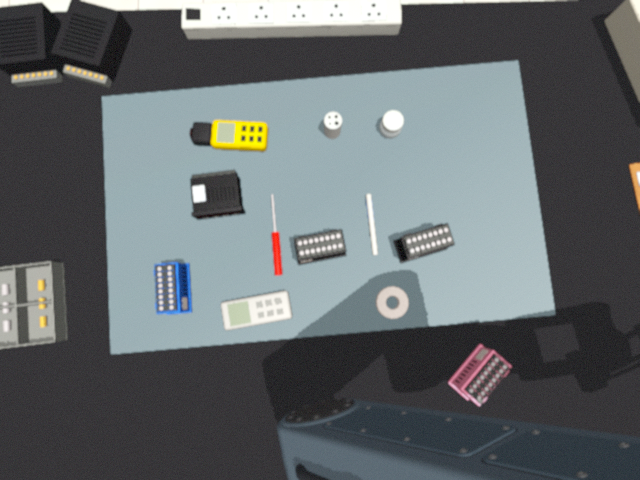

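View pics/side0.png

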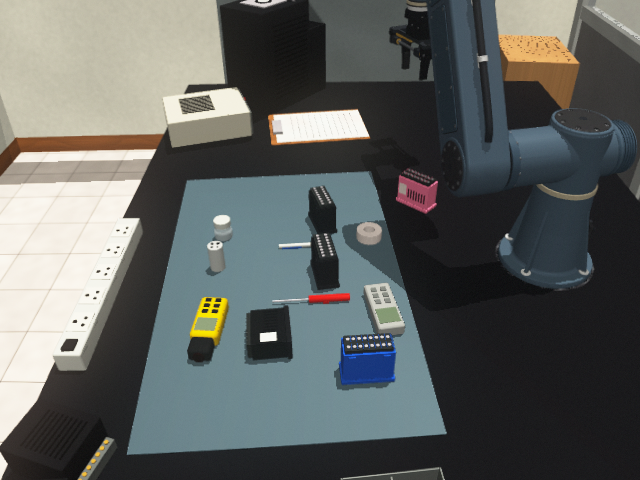

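```bash
python3 - <<'E'
import cv2,numpy as np
t=cv2.imread('pics/top0.png')[162:272,180:470];s=cv2.imread('pics/side0.png')[170:370,230:430]
a=cv2.resize(t,(754,286),interpolation=3);b=cv2.resize(s[0:130,60:140],None,fx=2.4,fy=2.4,interpolation=3)
b2=cv2.resize(s[125:200,0:80],None,fx=4,fy=4,interpolation=3)
o=np.zeros((600,754,3),np.uint8);o[:286]=a;o[288:288+b.shape[0],:b.shape[1]]=b[:312];o[288:588,220:540]=b2
cv2.imwrite('pics/crop0.png',o)
E
```

```text
(no output)
```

View pics/crop0.png

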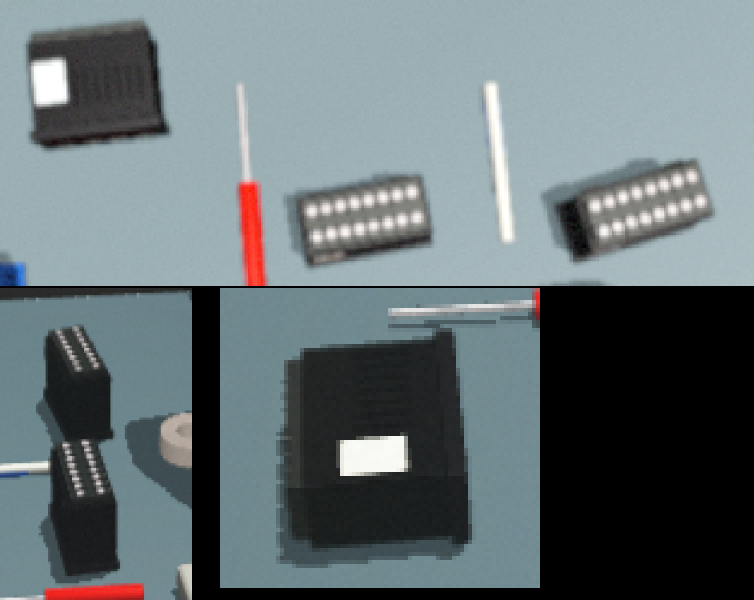

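```bash
python3 - <<'E'
from h import *
T=lambda X,Y:(180+X/2.6,162+Y/2.6); S=lambda X,Y:(290+X/2.4,170+(Y-288)/2.4); C=lambda X,Y:(230+(X-220)/4,295+(Y-288)/4)
for nm,t,s,r in (('M',(363.5,214),(83,468),[(316,237),(416,218),(310,211),(412,190)]),('R',(648,203.5),(76,350),[(603,231),(700,202),(596,205),(692,176)])):
    print(nm,tri([ray('top',T(*t)),ray('side',S(*s))]),onz('top',T(*t),.085))
    for i in (0,2):
        d=onz('top',T(*r[i]),.085)-onz('top',T(*r[i+1]),.085);print(' yaw',np.degrees(np.arctan2(-d[0],d[1])),np.hypot(*d[:2]))
l,r=T(33,144),T(168,131)
d=onz('top',l,.051)-onz('top',r,.051);print('C edge',onz('top',l,.051),onz('top',r,.051),np.degrees(np.arctan2(-d[0],d[1])))
print('C tri right', tri([ray('top',r),ray('side',C(453,333))]),'left',tri([ray('top',l),ray('side',C(464,487))]))
for n,p in (('screwdriver tip',(271,195)),('handle end',(279,274)),('handle start',(275,233)),('mk0',(369,194)),('mk1',(375,254)),('roll',(393,302)),('thermo tl',(222,305)),('thermo tr',(289,292)),('tacho bl',(192,140)),('tacho br',(267,150)),('blue tr',(190,265)),('insert foot',(333,135)),('jar foot',(391,135))):
    print(n,onz('top',p,.012)[:2].round(3))
E
```

```text
M [0.50242113 0.051255   0.08447761] [0.50275438 0.05122181 0.085     ]
 yaw 9.734527462103564 0.07025450087274769
 yaw 10.636865509730777 0.07207524937017926
R [ 0.50669788 -0.14600731  0.08221698] [ 0.50636979 -0.14536222  0.085     ]
 yaw 15.549179091409496 0.07030681797030609
 yaw 15.74719569774103 0.06983260930261811
C edge [0.56189856 0.28966455 0.051     ] [0.56957739 0.19175114 0.051     ] 4.484226840271424
C tri right [0.57309139 0.19300517 0.04233504] left [0.56496597 0.29242625 0.04040613]
screwdriver tip [0.61  0.146]
handle end [0.454 0.131]
handle start [0.534 0.138]
mk0 [ 0.609 -0.048]
mk1 [ 0.49  -0.056]
roll [ 0.397 -0.087]
thermo tl [0.397 0.241]
thermo tr [0.419 0.112]
tacho bl [0.726 0.304]
tacho br [0.702 0.153]
blue tr [0.475 0.304]
insert foot [0.731 0.02 ]
jar foot [ 0.728 -0.096]
```

Emit:
{"method": "drive_tool", "body": {"motion": [[[23.8,-29.6,-2],[0,0,0]],[[23.8,-29.6,-2],[0,0,0]],[[23.8,-29.6,-2],[0,0,0]],[[23.8,-29.6,-2],[0,0,0]],[[23.8,-29.6,-2],[0,0,0]]], "gripper": 0.6}}

```text
time_s: 0.6
position: [0.2922, -0.3936, 0.1975]
tcp_rot: [[0.924, 0.381, -0.0], [0.381, -0.924, 0.001], [0.0, -0.001, -1.0]]
force: [1.4, 1.1, 0.2]
opening: 0.651
grasp_force: 0.0
```

Emit:
{"method": "drive_tool", "body": {"motion": [[[23.8,-29.6,-2],[0,0,0]],[[23.8,-29.6,-2],[0,0,0]],[[23.8,-29.6,-2],[0,0,0]],[[23.8,-29.6,-2],[0,0,0]],[[23.8,-29.6,-2],[0,0,0]]]}}

```text
time_s: 1.1
position: [0.3456, -0.2115, 0.2078]
tcp_rot: [[0.924, 0.381, -0.0], [0.381, -0.924, 0.0], [-0.0, -0.0, -1.0]]
force: [-0.0, -0.4, -0.5]
opening: 0.604
grasp_force: 0.0
```

Emit:
{"method": "drive_tool", "body": {"motion": [[[23.8,-29.6,-2],[0,0,0]],[[23.8,-29.6,-2],[0,0,0]],[[23.8,-29.6,-2],[0,0,0]],[[23.8,-29.6,-2],[0,0,0]],[[23.8,-29.6,-2],[0,0,0]]]}}

```text
time_s: 1.6
position: [0.399, -0.0293, 0.2179]
tcp_rot: [[0.924, 0.382, -0.0], [0.382, -0.924, 0.0], [-0.0, -0.0, -1.0]]
force: [-0.9, -0.8, 0.1]
opening: 0.602
grasp_force: 0.0
```

Emit:
{"method": "drive_tool", "body": {"motion": [[[0,0,0],[0,0,-0.146]],[[0,0,0],[0,0,-0.146]],[[0,0,0],[0,0,-0.146]],[[0,0,0],[0,0,-0.146]],[[0,0,0],[0,0,-0.146]]]}}

```text
time_s: 2.1
position: [0.3987, -0.0307, 0.2176]
tcp_rot: [[0.428, 0.904, -0.001], [0.904, -0.428, 0.0], [-0.0, -0.001, -1.0]]
force: [0.8, -1.1, -0.1]
opening: 0.603
grasp_force: 0.0
```

Emit:
{"method": "drive_tool", "body": {"motion": [[[0,0,0],[0,0,-0.146]],[[0,0,0],[0,0,-0.146]],[[0,0,0],[0,0,-0.146]],[[0,0,0],[0,0,-0.146]],[[0,0,0],[0,0,-0.146]]]}}

```text
time_s: 2.6
position: [0.3987, -0.0308, 0.2176]
tcp_rot: [[-0.283, 0.959, -0.001], [0.959, 0.283, 0.0], [0.0, -0.001, -1.0]]
force: [-0.1, -0.2, 0.2]
opening: 0.604
grasp_force: 0.0
```

Emit:
{"method": "drive_tool", "body": {"motion": [[[0,0,0],[0,0,-0.146]],[[0,0,0],[0,0,-0.146]],[[0,0,0],[0,0,-0.146]],[[0,0,0],[0,0,-0.146]],[[0,0,0],[0,0,-0.146]]]}}

```text
time_s: 3.1
position: [0.3987, -0.0308, 0.2176]
tcp_rot: [[-0.851, 0.526, -0.001], [0.526, 0.851, 0.0], [0.001, -0.0, -1.0]]
force: [-0.0, -0.9, 0.2]
opening: 0.602
grasp_force: 0.0
```

Emit:
{"method": "drive_tool", "body": {"motion": [[[0,0,0],[0,0,-0.146]],[[0,0,0],[0,0,-0.146]],[[0,0,0],[0,0,-0.146]],[[0,0,0],[0,0,-0.146]],[[0,0,0],[0,0,-0.146]]]}}

```text
time_s: 3.6
position: [0.3987, -0.0308, 0.2176]
tcp_rot: [[-0.985, -0.175, -0.001], [-0.175, 0.985, 0.0], [0.001, 0.0, -1.0]]
force: [-0.8, -0.9, 0.1]
opening: 0.601
grasp_force: 0.0
```

```bash
python3 - <<'E'
from h import *
s,im=save('wrist','w1.png');print(s['time_s'],s['position'],s['joint_positions'],s['force'],s['opening'],'yaw',np.degrees(np.arctan2(s['tcp_rot'][1][0],s['tcp_rot'][0][0])))
import pickle;pickle.dump(s,open('s1.pkl','wb'))
E
```

```text
3.6 [ 0.39872558 -0.03080493  0.21761525] [-2.05320230e+01  1.00876607e+01  1.10048435e+02 -5.31920272e-04
  5.99078845e+01 -1.20630401e+02] [-0.83817082 -0.91365925  0.1411808 ] 0.600833089202559 yaw -169.90134757344407
```

View pics/w1.png

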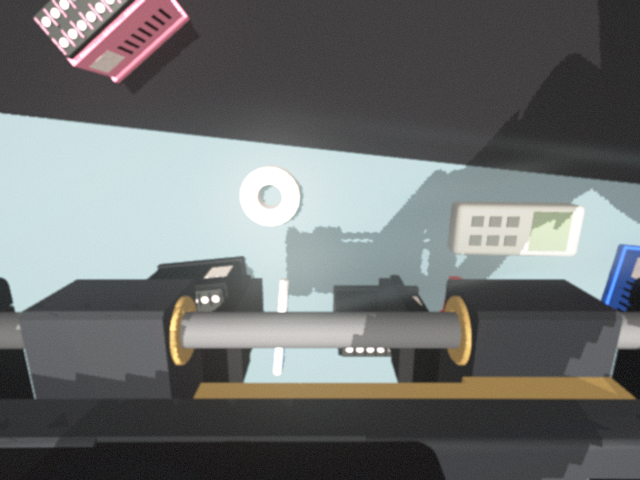

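Emit:
{"method": "drive_tool", "body": {"motion": [[[-20,-5,0],[0,0,0]],[[-20,-5,0],[0,-0.14,0]],[[0,0,0],[0,-0.14,0]],[[0,0,0],[0,-0.14,0]],[[0,0,0],[0,-0.14,0]]]}}

```text
time_s: 4.15
position: [0.4429, -0.0266, 0.2229]
tcp_rot: [[-0.867, -0.168, 0.469], [-0.144, 0.986, 0.087], [-0.477, 0.008, -0.879]]
force: [-0.1, 1.2, 0.7]
opening: 0.599
grasp_force: 0.0
```

```bash
python3 - <<'E'
from h import *
s,im=save('wrist','w2.png');print(s['time_s'],s['position'],s['joint_positions'],s['tcp_rot'])
import pickle;pickle.dump(s,open('s2.pkl','wb'))
E
```

```text
4.15 [ 0.4428708  -0.02661459  0.22289241] [ -33.79208475    3.8697768   126.06515196   36.17824275   34.31497312
 -160.77798666] [[-0.86735321 -0.1675101   0.46865636]
 [-0.14350351  0.98583778  0.08677906]
 [-0.47655552  0.00801427 -0.87910785]]
```

View pics/w2.png

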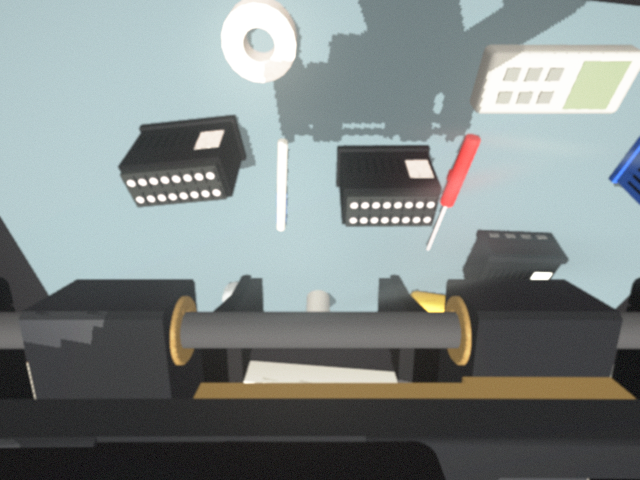

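```bash
python3 - <<'E'
from h import *
import pickle;s=pickle.load(open('s2.pkl','rb'));im=cv2.imread('pics/w2.png')
print(im[135:144,205:214].mean((0,1)),im[165:174,414:424].mean((0,1)))
print(onz('wrist',(392,213),.085,s),onz('wrist',(175,188),.085,s))
for a,b in (((352,221),(433,219)),((353,206),(430,205)),((131,183),(211,177)),((141,200),(218,192))):
    d=onz('wrist',b,.085,s)-onz('wrist',a,.085,s);print(np.degrees(np.arctan2(-d[0],d[1])),np.hypot(*d[:2]))
for uv in ((480,233),(556,233)): print('Cback',onz('wrist',uv,.045,s))
E
```

```text
[229.85185185 238.44444444 246.2962963 ] [228.16666667 236.83333333 245.61111111]
[0.50341155 0.05160935 0.085     ] [ 0.50652622 -0.14481584  0.085     ]
11.04832557558493 0.07660773204445756
10.148778037061783 0.07053542952094283
14.391418412504786 0.07040371205174531
16.469297993518122 0.0710658094884559
Cback [0.54676396 0.17299606 0.045     ]
Cback [0.53318597 0.25724738 0.045     ]
```

Emit:
{"method": "drive_tool", "body": {"motion": [[[0,0,0],[0,0.14,0]],[[0,0,0],[0,0.14,0]],[[0,0,0],[0,0.14,0]],[[0,0,0],[0,0.14,0]],[[0,0,0],[0,0,0]]]}}

```text
time_s: 4.7
position: [0.4497, -0.0243, 0.2231]
tcp_rot: [[-0.984, -0.18, 0.003], [-0.18, 0.984, 0.015], [-0.006, 0.014, -1.0]]
force: [0.4, 0.2, 0.3]
opening: 0.602
grasp_force: 0.0
```

Emit:
{"method": "drive_tool", "body": {"motion": [[[-3,16,30],[0.014,0.006,0]],[[-3,16,30],[0,0,0]],[[-3,16,31],[0,0,0]],[[-2,17,31],[0,0,0]],[[0,0,30],[0,0,0]]]}}

```text
time_s: 5.2
position: [0.4413, 0.0451, 0.0699]
tcp_rot: [[-0.984, -0.179, -0.004], [-0.179, 0.984, 0.004], [0.003, 0.005, -1.0]]
force: [0.5, 0.6, -0.6]
opening: 0.603
grasp_force: 0.0
```

Emit:
{"method": "drive_tool", "body": {"motion": [[[0,0,0],[0,0,0]]]}}

```text
time_s: 5.3
position: [0.439, 0.0444, 0.0683]
tcp_rot: [[-0.984, -0.179, -0.011], [-0.179, 0.984, 0.005], [0.01, 0.007, -1.0]]
force: [-0.7, 0.5, 0.6]
opening: 0.601
grasp_force: 0.0
```

Emit:
{"method": "drive_tool", "body": {"motion": [[[-6,-1,0],[0,0,0]],[[-6,-1,0],[0,0,0]],[[-6,-1,0],[0,0,0]],[[-6,-1,0],[0,0,0]],[[-6,0,0],[0,0,0]]]}}

```text
time_s: 5.8
position: [0.4748, 0.045, 0.0716]
tcp_rot: [[-0.984, -0.179, -0.001], [-0.179, 0.984, 0.004], [0.0, 0.004, -1.0]]
force: [0.2, 0.0, -1.0]
opening: 0.603
grasp_force: 0.0
```

Emit:
{"method": "drive_tool", "body": {"motion": [[[-4,0,-1],[0,0,0]],[[-4,0,-2],[0,0,0]],[[-4,0,-2],[0,0,0]],[[-4,0,-2],[0,0,0]],[[-4,0,-2],[0,0,0]]]}}

```text
time_s: 6.3
position: [0.4934, 0.0489, 0.0799]
tcp_rot: [[-0.984, -0.18, -0.003], [-0.18, 0.984, 0.004], [0.002, 0.005, -1.0]]
force: [0.3, 0.6, 0.7]
opening: 0.598
grasp_force: 0.0
```

```bash
python3 - <<'E'
from h import *
s,im=save('side','s3.png');print(s['position'],s['force'])
a=cv2.resize(im[210:350,260:420],(640,560))[:,:,::-1];cv2.imwrite('pics/s3c.png',a)
E
```

```text
[0.49335177 0.04893716 0.07992735] [0.27339378 0.57902955 0.69695669]
```

View pics/s3c.png

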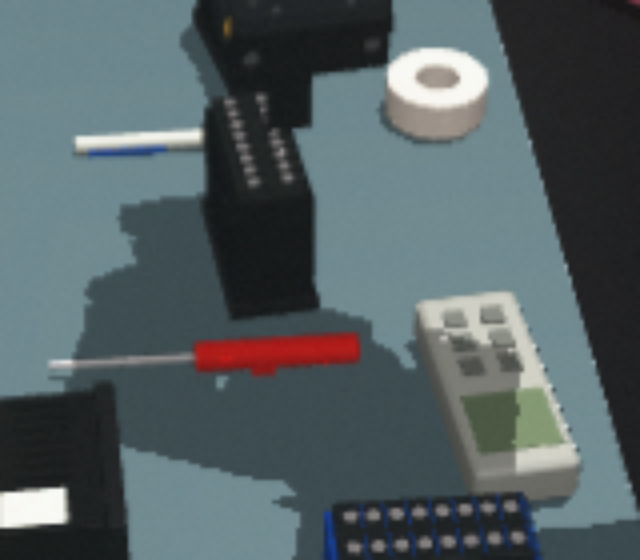

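Emit:
{"method": "drive_tool", "body": {"motion": [[[-4,0,-1],[0,0,0]],[[-4,0,-1],[0,0,0]],[[-4,0,0],[0,0,0]],[[-4,0,0],[0,0,0]],[[-4,0,0],[0,0,0]]]}}

```text
time_s: 6.85
position: [0.5131, 0.0525, 0.0817]
tcp_rot: [[-0.984, -0.18, -0.003], [-0.18, 0.984, 0.004], [0.002, 0.005, -1.0]]
force: [-0.3, 0.1, 0.4]
opening: 0.598
grasp_force: 0.0
```

Emit:
{"method": "drive_tool", "body": {"motion": [[[-4,0,0],[0,0,0]],[[-4,0,0],[0,0,0]],[[0,0,0],[0,0,0]],[[0,0,0],[0,0,0]],[[0,0,0],[0,0,0]]]}}

```text
time_s: 7.35
position: [0.5203, 0.0539, 0.0816]
tcp_rot: [[-0.984, -0.18, -0.003], [-0.18, 0.984, 0.004], [0.003, 0.005, -1.0]]
force: [0.3, -0.7, 0.5]
opening: 0.601
grasp_force: 0.0
```

```bash
python3 - <<'E'
from h import *
s,im=save('side','s4.png');print(s['position'],s['force'])
a=cv2.resize(im[210:350,240:400],(640,560))[:,:,::-1];cv2.imwrite('pics/s4c.png',a)
E
```

```text
[0.52033905 0.0538989  0.08162708] [ 0.28973611 -0.67144414  0.45372264]
```

View pics/s4c.png

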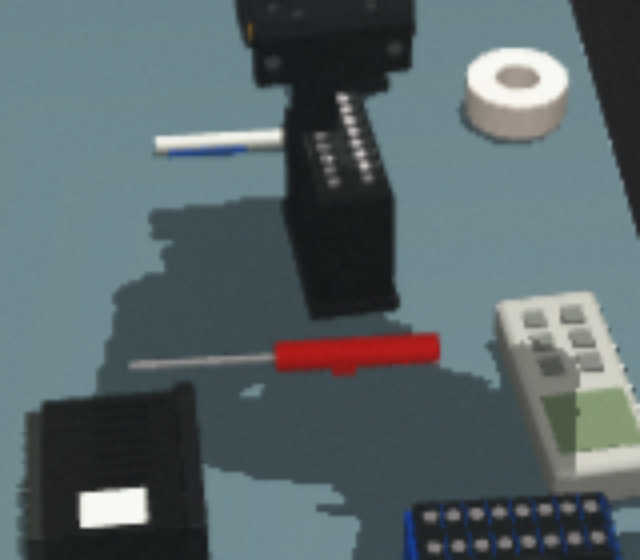

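```bash
python3 - <<'E'
from h import *
s=read_state();p=np.array(s['position']);R=np.array(s['tcp_rot'])
c=lambda q:((q-[240,210])*4).round()
print(s['joint_positions'],s['time_s'],s['opening'])
for n,P in (('tcp',p),('L',p+R@[0,.026,0]),('Rr',p+R@[0,-.026,0]),('Lup',p+R@[0,.026,-.06]),('Mtop',[.503,.0514,.085])): print(n,c(proj('side',P)))
E
```

```text
[  -6.48824497   31.59469019  102.13487195    0.30879408   46.48563733
 -107.06012171] 7.4 0.6015133794223338
tcp [304. 148.]
L [313. 177.]
Rr [295. 119.]
Lup [311.  83.]
Mtop [337. 139.]
```

```bash
python3 - <<'E'
import cv2,numpy as np
a=cv2.imread('pics/side0.png').astype(int)
for f,x0,x1 in (('s4.png',296,346),):
    b=cv2.imread('pics/'+f).astype(int)
    print('cols',x0)
    for y in range(214,292):
        print(y,''.join('%X'%(min(15,b[y,x].sum()//48)) for x in range(x0,x1)),''.join('#' if abs(b[y,x]-a[y,x]).sum()>36 else '.' for x in range(x0,x1)))
E
```

```text
cols 296
214 78731222222222222222222222222222222222222222222477 ...#########.....#####..................########..
215 77742222222222222222222222222222222222222222221378 ...##########...........................########..
216 78862242222222222222222222222222222212211111111277 ...##########...........................########..
217 77773242222222222222222222221211111111111111111278 ....##########...#......................########..
218 78884242222222222221211111111111111111111111111378 ....##########..........................########..
219 87785232112112111111111111111111111111111111111678 ....###########.........................########..
220 87877321111111111111111111111111111111111222211788 .....##########.........................#######...
221 87887421111111111111111111111111111111112333211787 .....###########........................#######...
222 78777762111111111111111111111111111111112333212788 ......##########........................#######...
223 88778783111111111111111111111111111111111232212788 .......##########.......................#######...
224 878777731123321111111111111
[... 6476 characters left out ...]
1111112788888 ###############...................................
286 44444444444444444444311111111111111111111112788888 ###############...................................
287 44444444444444444444421111111111111111222236888888 ###############...................................
288 44444444444444444444421111111122222334446778888888 ################..................................
289 44444444444444444444431222233444444444445888888888 ###############.......................###.........
290 44444444444444444444444444444444444444444555888888 ################.....................#######......
291 44444444444444444444444444444444444444444444555888 #################...............###############...
```

Emit:
{"method": "drive_tool", "body": {"motion": [[[0,0,-25],[0,0,0]],[[25,0,-10],[0,0,0]],[[30,0,0],[0,0,0]],[[30,0,0],[0,0,0]],[[0,0,0],[0,0,0]]], "gripper": 0}}

```text
time_s: 7.9
position: [0.4312, 0.039, 0.1166]
tcp_rot: [[-0.984, -0.179, -0.01], [-0.179, 0.984, 0.005], [0.009, 0.007, -1.0]]
force: [-0.3, -0.2, -1.5]
opening: 0.231
grasp_force: 0.0
```

Emit:
{"method": "drive_tool", "body": {"motion": [[[0,0,20],[0,0,0]],[[0,0,20],[0,0,0]],[[0,0,0],[0,0,0]],[[0,0,0],[0,0,0]],[[0,0,0],[0,0,0]]]}}

```text
time_s: 8.4
position: [0.438, 0.0385, 0.0775]
tcp_rot: [[-0.984, -0.18, -0.001], [-0.18, 0.984, 0.004], [0.001, 0.004, -1.0]]
force: [1.0, -0.1, 0.2]
opening: 0.004
grasp_force: 0.0
```

```bash
python3 - <<'E'
from h import *
s,im=save('side','s5.png');print(s['position'],s['force'],s['opening'],s['time_s'])
p=np.array(s['position']);print('tcp',proj('side',p),'up70',proj('side',p+[0,0,.07]),'y+',proj('side',p+[0,.02,0]))
a=cv2.imread('pics/side0.png').astype(int);b=im[:,:,::-1].astype(int)
for y in range(200,275): print(y,''.join('%X'%(min(15,b[y,x].sum()//48)) for x in range(315,385)))
E
```

```text
[0.43799767 0.03849193 0.07748916] [ 0.99340344 -0.10237486  0.18833081] 0.0040756627306581215 8.4
tcp [354.54219248 243.60003659] up70 [355.40337058 216.49700272] y+ [355.05516429 249.32952203]
200 1132479733336873247777421222222222112222222222222222112222122221221221
201 1123369732333599435777742122222222112222222222122222222222222222112221
202 11232477533325A9423777742122222222212222222222222222222222222222222221
203 1112237A84332355322577752122223322222222222222222222222222222222222222
204 1112324653222222222277772111355532222222222222222222222222222222222222
205 1111222222222212222157774212555322222222222222222222222222222222223222
206 1111222222212111111127775224544322222222222222222222222222222222222221
207 1211122111112111111116777225534222222222222222222222222222222332222222
208 1111111211111111111115778424543222222332222222222222222222222332222222
209 1111111111111111111116777722443212222222222332222222222222222222221212
210 1111111111111111111117777742223211222222222322222222222222221111111111
211 1111111111111111111117777774564311222222222222222222211111111111111121
212 1
[... 4019 characters left out ...]
8888888888888888888888888
266 1111111111111111111111124444445754478888888888888888888888888888888888
267 1111111111111111111111124444444774457888888888888888888888888888888888
268 1111111111111111111111124444444575447888888888888888888888888888888888
269 1111111111111111111111124444444475445555788888888888888888888888888888
270 1111111111111111111111124444444454444444788888888888888888888888888888
271 1111111111111111111111124444444444444444578888888888888888888888888888
272 1111111111111111111111124444444444444444478888888888888888888888888888
273 1111111111111111111111124444444444444444478888888888888888888888888888
274 1111111111111111111111124444444444444444458888888888888888888888888888
```

Emit:
{"method": "drive_tool", "body": {"motion": [[[0,0,20],[0,0,0]],[[0,0,20],[0,0,0]],[[0,0,12],[0,0,0]],[[0,0,0],[0,0,0]],[[0,0,0],[0,0,0]]]}}

```text
time_s: 8.95
position: [0.4374, 0.0388, 0.0254]
tcp_rot: [[-0.984, -0.18, -0.002], [-0.18, 0.984, 0.004], [0.001, 0.004, -1.0]]
force: [-0.4, -0.8, -0.1]
opening: 0.003
grasp_force: 0.0
```

```bash
python3 - <<'E'
from h import *
import pickle
s,im=save('side','s6.png');print(s['position'],s['force'],s['tau'])
p=np.array(s['position']);print('tcp',proj('side',p))
s1=pickle.load(open('s1.pkl','rb'))
print('roll w1 top',onz('wrist',(269,196),.028,s1),'via top cam',onz('top',(393,302),.028))
sw,iw=save('wrist','w3.png')
b=np.hstack([im[150:390,230:480],iw[0:480,0:640][::2,::2]])[:,:,::-1];cv2.imwrite('pics/cmb.png',cv2.resize(b,(797,336)))
E
```

```text
[0.43742488 0.03875729 0.02537523] [-0.40762545 -0.81595172 -0.06592994] [-3.02599871e-02 -3.39411557e+01 -5.17603487e+00 -2.37463263e-02
  7.78124412e-02  8.25828320e-04]
tcp [354.19920902 262.65492632]
roll w1 top [ 0.39502927 -0.0847417   0.028     ] via top cam [ 0.39691545 -0.08482908  0.028     ]
```

View pics/cmb.png

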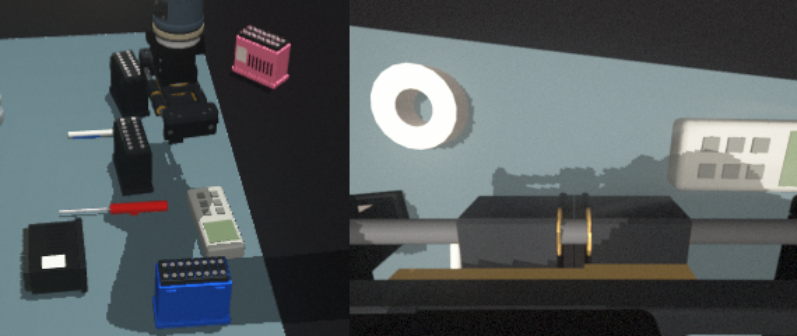

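```bash
python3 - <<'E'
from h import *
s=read_state()
for dz in (0,.015,.03,.045):
  t=dict(s);t['position']=np.array(s['position'])+[0,0,dz]
  print(dz,'roll',proj('wrist',[.3969,-.0848,.028],t),'thermo corner top',proj('wrist',[.419,.112,.029],t),proj('wrist',[.37,.105,.029],t))
iw=cv2.imread('pics/w3.png');g=iw.min(2);n,l,st,c=cv2.connectedComponentsWithStats((g>170).astype(np.uint8))
for i in range(1,n):
  if st[i,4]>800: print(st[i],c[i])
it=cv2.imread('pics/top0.png');n,l,st,c=cv2.connectedComponentsWithStats((it.min(2)[280:330]>150).astype(np.uint8))
for i in range(1,n):
  if st[i,4]>50: print('top',st[i],c[i]+[0,280])
E
```

```text
0 roll [ 89.40431039 155.31074028] thermo corner top [464.24412614 265.27856883] [477.75169751 170.78973105]
0.015 roll [105.7497514  153.92631214] thermo corner top [454.58312706 256.68437145] [466.53587725 168.31916488]
0.03 roll [119.91548563 152.72416965] thermo corner top [446.12676881 249.16031676] [456.79929766 166.17327887]
0.045 roll [132.3109884  151.67047132] thermo corner top [438.66267753 242.5179848 ] [448.26716885 164.2919593 ]
[  29   88  124  126 9790] [ 90.30858018 150.32053115]
[ 473  173  167  100 7407] [566.24638855 206.15944377]
top [  0   0  17  50 716] [  7.33100559 304.99860335]
top [ 27   0  27  50 882] [ 39.73809524 305.20748299]
top [ 109    0  259   50 9796] [229.95722744 304.20334831]
top [158   0   6  31 114] [160.24561404 295.        ]
top [168   0   6  30 116] [170.34482759 294.73275862]
top [ 419    0  135   46 5052] [483.71357878 299.22209026]
top [377   6  32  33 718] [392.36350975 302.11281337]
```

Emit:
{"method": "drive_tool", "body": {"motion": [[[0,0,10],[0,0,0]],[[0,0,10],[0,0,0]],[[0,0,0],[0,0,0]]]}}

```text
time_s: 9.35
position: [0.436, 0.039, 0.0038]
tcp_rot: [[-0.984, -0.18, -0.005], [-0.18, 0.984, 0.005], [0.004, 0.006, -1.0]]
force: [-0.3, -0.0, 0.9]
opening: 0.004
grasp_force: 0.0
```

Emit:
{"method": "drive_tool", "body": {"motion": [[[0,0,4],[0,0,0]],[[0,0,1],[0,0,0]],[[0,0,0],[0,0,0]]]}}

```text
time_s: 9.65
position: [0.4367, 0.0389, -0.0003]
tcp_rot: [[-0.984, -0.18, -0.003], [-0.18, 0.984, 0.004], [0.003, 0.005, -1.0]]
force: [-0.7, -0.7, -0.2]
opening: 0.005
grasp_force: 0.0
```

Emit:
{"method": "drive_tool", "body": {"motion": [[[0,0,5],[0,0,0]],[[0,0,4],[0,0,0]],[[0,0,0],[0,0,0]]]}}

```text
time_s: 9.95
position: [0.4364, 0.039, -0.0096]
tcp_rot: [[-0.984, -0.18, -0.004], [-0.18, 0.984, 0.004], [0.003, 0.005, -1.0]]
force: [0.3, 0.6, 1.2]
opening: 0.007
grasp_force: 0.0
```

Emit:
{"method": "drive_tool", "body": {"motion": [[[0,0,3],[0,0,0]],[[0,0,0],[0,0,0]]]}}

```text
time_s: 10.15
position: [0.4366, 0.039, -0.0124]
tcp_rot: [[-0.984, -0.18, -0.003], [-0.18, 0.984, 0.004], [0.002, 0.005, -1.0]]
force: [0.1, 0.3, -0.1]
opening: 0.004
grasp_force: 0.0
```

Emit:
{"method": "drive_tool", "body": {"motion": [[[0,0,3],[0,0,0]],[[0,0,0],[0,0,0]]]}}

```text
time_s: 10.35
position: [0.4367, 0.039, -0.0154]
tcp_rot: [[-0.984, -0.18, -0.003], [-0.18, 0.984, 0.004], [0.002, 0.005, -1.0]]
force: [0.0, 0.6, 0.7]
opening: 0.004
grasp_force: 0.0
```

```bash
python3 - <<'E'
from h import *
s,im=save('side','s7.png');p=np.array(s['position']);print(p,s['force'],proj('side',p))
for y in range(240,290): print(y,''.join('%X'%(min(15,im[y,x].astype(int).sum()//48)) for x in range(325,385)))
E
```

```text
[ 0.43667408  0.03899074 -0.0153541 ] [0.00071893 0.63131725 0.65625266] [354.07515235 276.89239193]
240 267522147788862122222222112222122111122221222222222223334578
241 234321237887872122212212112222121222222222221222122222222378
242 226642227788784211354453212222222212222222222221222222222257
243 226642214787785212455443222222222222222222222222222222222227
244 213432223787887213544332222222222222222222222222222213322225
245 224664222778888424534222222212222222222222222222222222322222
246 222553211578877523543222222122222222222222222222222212222222
247 221345222378778722433222212222222222222222222222233222222221
248 222467422277888842333212223322222222222222222222223222222121
249 222245211167788877775212222222223322222222222222222222221111
250 222235522247888655553212222222223322222222222221111212111121
251 222247742225555444444311222222222221211211111111111112111211
252 222224421113444444444311112122222211122212211111211111111111
253 122224552222444444444421112112211111221112111111111111111111
254 222224773221444444444421211112121111111111111111111111111113
255 22222244212134444444
[... 1550 characters left out ...]
11124444444444444444444444444444888888888888888888
280 111111111111124444444444444444444444444444588888888888888888
281 111111111111124444444444444444444444444444478888888888888888
282 111111111111114444444444444444444444444444488888888888888888
283 1111111111111134444444444444444444444444444888888888889ABBCC
284 111111111111112444444444444444444444444444667777777CCCCCCCCC
285 111111111111112444444444444444444444444467777777777CCCCCCCCC
286 1111111111111124444444444444444444444447777777777778CCCBBAA9
287 1111111111122234444444444444444444444446777777666667CCC88888
288 1122223334444444444444444444444444444445777776555557CCC88888
289 34444444444444444444444444444444444444456777765444468CC68888
```

Emit:
{"method": "drive_tool", "body": {"motion": [[[0,0,4],[0,0,0]],[[0,0,4],[0,0,0]],[[0,0,0],[0,0,0]]]}}

```text
time_s: 10.7
position: [0.4364, 0.039, -0.0236]
tcp_rot: [[-0.984, -0.18, -0.004], [-0.18, 0.984, 0.004], [0.003, 0.005, -1.0]]
force: [0.1, -0.4, 0.3]
opening: 0.007
grasp_force: 0.0
```

Emit:
{"method": "drive_tool", "body": {"motion": [[[0,0,3],[0,0,0]],[[0,0,0],[0,0,0]]]}}

```text
time_s: 10.9
position: [0.4366, 0.0391, -0.0264]
tcp_rot: [[-0.984, -0.18, -0.003], [-0.18, 0.984, 0.004], [0.003, 0.005, -1.0]]
force: [-0.1, -0.2, -0.0]
opening: 0.002
grasp_force: 0.0
```

Emit:
{"method": "drive_tool", "body": {"motion": [[[0,0,3],[0,0,0]],[[0,0,0],[0,0,0]]]}}

```text
time_s: 11.1
position: [0.4366, 0.0391, -0.0294]
tcp_rot: [[-0.984, -0.18, -0.003], [-0.18, 0.984, 0.004], [0.002, 0.005, -1.0]]
force: [-0.9, -0.6, 0.3]
opening: 0.002
grasp_force: 0.0
```

Emit:
{"method": "drive_tool", "body": {"motion": [[[0,0,2],[0,0,0]],[[0,0,0],[0,0,0]]]}}

```text
time_s: 11.3
position: [0.4368, 0.0391, -0.0312]
tcp_rot: [[-0.984, -0.18, -0.003], [-0.18, 0.984, 0.004], [0.002, 0.005, -1.0]]
force: [0.6, -0.2, 0.2]
opening: 0.003
grasp_force: 0.0
```

Emit:
{"method": "drive_tool", "body": {"motion": [[[0,0,2],[0,0,0]],[[0,0,0],[0,0,0]]]}}

```text
time_s: 11.5
position: [0.4369, 0.039, -0.0314]
tcp_rot: [[-0.984, -0.18, -0.001], [-0.18, 0.984, 0.004], [0.0, 0.004, -1.0]]
force: [-2.4, 0.3, 20.3]
opening: -0.001
grasp_force: 10.0
```

Emit:
{"method": "drive_tool", "body": {"motion": [[[0,0,2],[0,0,0]],[[0,0,0],[0,0,0]]]}}

```text
time_s: 11.7
position: [0.4369, 0.039, -0.0315]
tcp_rot: [[-0.984, -0.18, 0.0], [-0.18, 0.984, 0.004], [-0.001, 0.004, -1.0]]
force: [-3.9, -0.5, 41.4]
opening: 0.002
grasp_force: 20.8
```

Emit:
{"method": "drive_tool", "body": {"motion": [[[0,0,-23],[0,0,0]],[[0,0,-25],[0,0,0]],[[0,0,-25],[0,0,0]],[[0,0,0],[0,0,0]],[[0,0,0],[0,0,0]]], "gripper": 0.5}}

```text
time_s: 12.2
position: [0.4372, 0.0387, 0.0382]
tcp_rot: [[-0.984, -0.18, -0.002], [-0.18, 0.984, 0.004], [0.001, 0.004, -1.0]]
force: [-0.6, 0.3, -0.8]
opening: 0.371
grasp_force: 0.0
```

Emit:
{"method": "drive_tool", "body": {"motion": [[[-7,0,0],[0,0,0]],[[-7,0,0],[0,0,0]],[[-7,0,0],[0,0,0]],[[-6,0,0],[0,0,0]],[[-5,0,0],[0,0,0]]]}}

```text
time_s: 12.7
position: [0.4691, 0.0446, 0.0374]
tcp_rot: [[-0.984, -0.18, -0.003], [-0.18, 0.984, 0.004], [0.002, 0.005, -1.0]]
force: [0.5, 0.5, -0.0]
opening: 0.5
grasp_force: 0.0
```

Emit:
{"method": "drive_tool", "body": {"motion": [[[-4,0,-1],[0,0,0]],[[-4,0,-2],[0,0,0]],[[-4,0,-2],[0,0,0]],[[-4,0,-2],[0,0,0]],[[-4,0,-2],[0,0,0]]]}}

```text
time_s: 13.2
position: [0.4885, 0.0481, 0.0471]
tcp_rot: [[-0.984, -0.18, -0.003], [-0.18, 0.984, 0.004], [0.002, 0.005, -1.0]]
force: [0.5, -0.5, -0.6]
opening: 0.5
grasp_force: 0.1
```

```bash
python3 - <<'E'
from h import *
s,im=save('side','s8.png');p=np.array(s['position']);print(p,s['force'])
for y in range(215,292,2): print(y,''.join('%X'%(min(15,im[y,x].astype(int).sum()//48)) for x in range(285,350)))
E
```

```text
[0.4884783  0.04814464 0.04706905] [ 0.48249421 -0.49393198 -0.64356749]
215 77778777777777777878777311111113443111222211111221233322222322222
217 77888777878777777877764421111112222222122222222222222222222222222
219 78888788888787787888544442211112222222122222222222222222222222222
221 88788887888788878888544444211112222222222222222222222222222222222
223 88888877787787888877875444421111222222222222222222222222222222222
225 88878888878888778788877444442111222122224322222222222222222222223
227 87888788878787788878887754444211224222222222223322222222222222222
229 87887888888778888888888764444422235222222222222222222222222222222
231 88788887888788887888788787444442224212222222222222211111111111111
233 88888888888888888888888886432367522111111111111111111111111111111
235 88888888888888888886544742222224542111111111111111111111111111111
237 88888888888887788884224432222224422111123321111111111111111111111
239 88788888888888887842223663222224784111233221111111111111111111111
241 88888888888888888873122577422222467311112111111111111111111233355
243 99AAAACCCDEEEEEEEE9312223452222234432111111
[... 1002 characters left out ...]

273 88888888888885444444444444442111111111111111111111278888888888888
275 88888888654444444444444444442111111111111111111111137888888888888
277 88865554444444444444444444444211111111111111111111115888888888888
279 88544444444444444444444444444311111111111111111111112788888888888
281 86444444444444444444444444444421111111111111111112211478888888888
283 88544444444444444444444444444431111111111112111111112278888888888
285 86444444444444444444444444444442111111211111112234444444455788888
287 85444444444444444444444444444443211111112234444444444444444444455
289 85444444444444444444444444444444222344444444444444444444444444444
291 64444444444444444444444444444444444444444444444444444444444444444
```

Emit:
{"method": "drive_tool", "body": {"motion": [[[-4,0,-1],[0,0,0]],[[-4,0,-1],[0,0,0]],[[-4,0,-1],[0,0,0]],[[-4,0,0],[0,0,0]],[[-4,0,0],[0,0,0]]]}}

```text
time_s: 13.75
position: [0.5083, 0.0517, 0.0497]
tcp_rot: [[-0.984, -0.18, -0.003], [-0.18, 0.984, 0.004], [0.002, 0.005, -1.0]]
force: [-0.3, 1.2, 0.4]
opening: 0.5
grasp_force: 0.1
```

Emit:
{"method": "drive_tool", "body": {"motion": [[[-4,0,0],[0,0,0]],[[-4,0,0],[0,0,0]],[[-2,0,0],[0,0,0]],[[0,0,0],[0,0,0]],[[0,0,0],[0,0,0]]]}}

```text
time_s: 14.25
position: [0.5174, 0.0535, 0.0496]
tcp_rot: [[-0.984, -0.18, -0.003], [-0.18, 0.984, 0.004], [0.002, 0.005, -1.0]]
force: [-0.3, 0.7, 0.6]
opening: 0.498
grasp_force: 0.0
```

```bash
python3 - <<'E'
from h import *
s,im=save('side','s9.png');p=np.array(s['position']);print(p,s['force'])
for y in range(215,302,2): print(y,''.join('%X'%(min(15,im[y,x].astype(int).sum()//48)) for x in range(270,340)))
E
```

```text
[0.51742613 0.05348397 0.04962536] [-0.27802316  0.66963982  0.55459118]
215 7877778877777777777877777777777444367322221111111111222222232222222247
217 7877877777877777777788777777778433334222222222222222222222223222222224
219 8887887787878887877777787887884222222222222222222222222222222222222222
221 8888787888878778878788888887785222222222222222222222222222222222222222
223 7878788777887887877877787888785222222222222222222222222222222222222233
225 8778878788887887778788878887875212222223322222222222222222222223432222
227 8888888778778888888778788777778312222222222223322222222222222222222222
229 8888878888888788777888888878777523422222222222222222222222222222222222
231 8878788888888888888887888888878842522222222222222222221211121111111111
233 8887888788788888888887887888888862211122221111111111111111111111111111
235 8888888888888888888888888878887887721111111111111111111111111111111133
237 8788888888888888888788878888888888831113211111111111111111111111111112
239 8888888888888888888888888888888888831133332111111111111111111111111111
241 888888888888878888888788888888888883111221111111
[... 1572 characters left out ...]
1124457888888888888888888
285 8875444422221111111111111111111111111111111111124444455555888888888888
287 8854444422221111111111111111111111111111111111124444444444444455888888
289 8854444422221111111111111111111111112222334211134444444444444444444445
291 8854444444442111111122223344444444444444444444444444444444444444444444
293 6444444444444444444444444444444444444444444444444444444444444444444444
295 5444444444444444444444444444444444444444444444444444444444444444444444
297 5444444444444444444444444444444444444444444444444444444444444444444444
299 5444444443444455556677888888999888889865444444444444444444444444444444
301 4478888897776666665555555544444444444434344333333333333433433333444344
```

Emit:
{"method": "drive_tool", "body": {"motion": [[[0,0,-40],[0,0,0]],[[-20,15,-30],[0,0,0]],[[-25,20,-30],[0,0,0]],[[-28,20,0],[0,0,0]],[[-25,19,0],[0,0,0.103]]]}}

```text
time_s: 14.8
position: [0.6026, 0.1444, 0.1516]
tcp_rot: [[-0.997, -0.075, 0.0], [-0.075, 0.997, 0.004], [-0.001, 0.004, -1.0]]
force: [0.0, 0.7, 0.0]
opening: 0.498
grasp_force: 0.0
```

Emit:
{"method": "drive_tool", "body": {"motion": [[[0,0,0],[0,0,0]],[[0,0,0],[0,0,0]]]}}

```text
time_s: 15.0
position: [0.6001, 0.1436, 0.1493]
tcp_rot: [[-0.997, -0.08, -0.005], [-0.08, 0.997, 0.004], [0.004, 0.004, -1.0]]
force: [-0.5, 0.3, -1.2]
opening: 0.499
grasp_force: 0.0
```

```bash
python3 - <<'E'
from h import *
import pickle
s,im=save('wrist','w4.png');pickle.dump(s,open('s4.pkl','wb'));print(s['position'],s['tcp_rot'],s['joint_positions'])
for P in ([.5656,.241,.051],[.526,.055,.051]): print(proj('wrist',P,s))
g=cv2.convertScaleAbs(im[70:300,20:620,::-1],alpha=2.2);cv2.imwrite('pics/w4c.png',cv2.resize(g,(798,306),interpolation=3))
E
```

```text
[0.60014611 0.14363223 0.1493103 ] [[-0.99679843 -0.07982087 -0.00463846]
 [-0.07983846  0.9968008   0.00374058]
 [ 0.00432504  0.00409893 -0.99998225]] [  2.96919455  32.22969816  85.28157295   0.25625229  62.74327076
 -91.72748536]
[450.39205728 196.32996793]
[208.320897  122.9968515]
```

View pics/w4c.png

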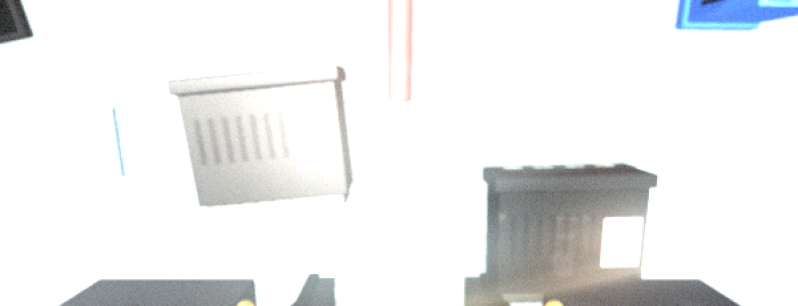

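```bash
python3 - <<'E'
import cv2
g=cv2.cvtColor(cv2.imread('pics/w4.png'),cv2.COLOR_BGR2GRAY)
print('C');[print(u,g[184:216,u].tolist()) for u in range(390,505,10)]
print('M');[print(u,g[112:146,u].tolist()) for u in range(152,274,10)]
print('rowM');[print(v,g[v,140:164].tolist(),g[v,262:284].tolist()) for v in (128,131,134)]
print('rowC');[print(v,g[v,376:400].tolist(),g[v,490:516].tolist()) for v in (202,205,208)]
E
```

```text
C
390 [139, 139, 140, 140, 140, 138, 139, 141, 137, 138, 129, 91, 74, 67, 70, 73, 69, 65, 69, 64, 65, 64, 66, 64, 62, 59, 63, 60, 59, 56, 56, 60]
400 [137, 138, 141, 141, 137, 139, 140, 141, 139, 141, 127, 110, 107, 81, 69, 61, 62, 64, 67, 67, 67, 71, 73, 78, 66, 70, 69, 68, 64, 62, 65, 61]
410 [138, 141, 136, 142, 139, 139, 138, 141, 136, 132, 119, 111, 104, 84, 67, 64, 60, 59, 61, 65, 66, 69, 73, 67, 67, 65, 62, 68, 60, 55, 56, 58]
420 [135, 137, 138, 141, 136, 138, 135, 132, 132, 122, 103, 85, 71, 66, 61, 59, 62, 58, 57, 62, 63, 66, 64, 70, 60, 60, 62, 64, 58, 57, 52, 52]
430 [139, 136, 140, 138, 134, 134, 137, 135, 133, 125, 115, 107, 87, 67, 59, 55, 59, 54, 54, 55, 61, 60, 65, 62, 62, 57, 57, 59, 56, 55, 51, 51]
440 [136, 137, 136, 132, 137, 132, 136, 134, 135, 114, 92, 66, 60, 55, 55, 49, 48, 50, 51, 52, 56, 60, 61, 56, 58, 58, 55, 55, 60, 56, 49, 56]
450 [138, 138, 134, 135, 135, 132, 137, 134, 128, 114, 109, 106, 76, 54, 48, 52, 40, 48, 52, 56, 61, 56, 58, 60, 61, 56, 57, 54, 59, 53, 57, 54]
460 [134, 136, 139, 138, 133, 136, 138, 133, 122, 94, 73, 62, 55, 49, 45, 45, 50, 51,
[... 3496 characters left out ...]
 75, 73, 86, 113, 139, 150, 149, 148, 150, 151]
rowC
202 [143, 144, 143, 142, 143, 131, 112, 89, 73, 69, 70, 69, 67, 70, 69, 67, 71, 66, 67, 64, 64, 66, 66, 68] [61, 61, 56, 60, 60, 62, 58, 58, 59, 59, 61, 59, 60, 62, 63, 66, 60, 60, 62, 64, 61, 62, 62, 67, 99, 149]
205 [146, 141, 143, 141, 142, 137, 129, 109, 83, 71, 66, 67, 66, 66, 64, 69, 72, 69, 74, 76, 74, 74, 70, 77] [63, 64, 59, 63, 65, 58, 64, 64, 63, 65, 65, 63, 61, 66, 66, 65, 65, 66, 67, 66, 66, 63, 59, 73, 111, 165]
208 [142, 141, 139, 139, 142, 141, 140, 141, 133, 122, 92, 75, 65, 62, 62, 63, 68, 70, 73, 71, 74, 73, 67, 70] [64, 62, 59, 63, 66, 64, 65, 66, 63, 69, 66, 64, 66, 68, 68, 63, 64, 65, 68, 68, 64, 63, 65, 80, 126, 182]
```

```bash
python3 - <<'E'
from h import *
import pickle;s=pickle.load(open('s4.pkl','rb'))
def line(pts,z):
    P=np.array([onz('wrist',p,z,s) for p in pts]);k=np.polyfit(P[:,1],P[:,0],1);return k
C=[(390,194.2),(400,194.3),(410,193.8),(420,193.2),(430,193.4),(440,192.8),(450,192.6),(460,192.1),(470,192.2),(480,191.6),(490,191.9)]
M=[(u,127.8-.098*(u-162)) for u in range(162,270,20)]
kc=line(C,.003);print('C bottom yaw',np.degrees(np.arctan(-kc[0])),'x at .241',np.polyval(kc,.241),'x at .055',np.polyval(kc,.055),'at -.14',np.polyval(kc,-.14))
for z in(.003,.051): 
  km=line(M,z);print('M',z,'yaw',np.degrees(np.arctan(-km[0])),'x at .055',np.polyval(km,.055))
x=np.polyval(kc,.241)
print('M corners',onz('wrist',(145,129.5),.051,s),onz('wrist',(273,117.5),.051,s))
print('C corners',onz('wrist',(382.5,203),.051,s),onz('wrist',(513.5,203),.051,s))
for y in (.193,.289): print(proj('wrist',[np.polyval(kc,y),y,.051],s),proj('wrist',[np.polyval(kc,y),y,.003],s))
E
```

```text
C bottom yaw 6.013779454207745 x at .241 0.5698890605607831 x at .055 0.5894836760319897 at -.14 0.6100264180582545
M 0.003 yaw 9.911154576341344 x at .055 0.5233083195514601
M 0.051 yaw 9.911154576341957 x at .055 0.5261909591973852
M corners [0.53431058 0.00875759 0.051     ] [0.51839167 0.10202695 0.051     ]
C corners [0.57481018 0.18945856 0.051     ] [0.56696627 0.2905017  0.051     ]
[387.02202324 203.52476528] [377.82282294 194.61281681]
[512.15181487 200.12130601] [486.00750212 191.65692949]
```

Emit:
{"method": "drive_tool", "body": {"motion": [[[32,-21,0],[0,0,0]],[[32,-21,0],[0,0,0]],[[32,-21,0],[0,0,0]],[[31,-21,0],[0,0,-0.007]],[[0,0,30],[0,0,0]]]}}

```text
time_s: 15.55
position: [0.4776, 0.0475, 0.122]
tcp_rot: [[-0.997, -0.082, -0.001], [-0.082, 0.997, 0.003], [0.001, 0.003, -1.0]]
force: [1.4, 0.1, -0.3]
opening: 0.504
grasp_force: 0.0
```

Emit:
{"method": "drive_tool", "body": {"motion": [[[0,0,35],[0,0,0]],[[0,0,35],[0,0,0]],[[0,0,35],[0,0,0]],[[0,0,35],[0,0,0]],[[0,0,0],[0,0,0]]]}}

```text
time_s: 16.05
position: [0.4758, 0.0502, -0.0236]
tcp_rot: [[-0.996, -0.084, -0.013], [-0.084, 0.996, 0.006], [0.013, 0.007, -1.0]]
force: [-0.6, -0.5, 0.1]
opening: 0.5
grasp_force: 0.0
```

Emit:
{"method": "drive_tool", "body": {"motion": [[[0,0,0],[0,0,0]]]}}

```text
time_s: 16.15
position: [0.4792, 0.0501, -0.0201]
tcp_rot: [[-0.996, -0.084, -0.005], [-0.084, 0.996, 0.005], [0.005, 0.005, -1.0]]
force: [0.1, 0.0, 1.0]
opening: 0.503
grasp_force: 0.0
```

Emit:
{"method": "drive_tool", "body": {"motion": [[[-6,0,0],[0,0,0]],[[-7,0,0],[0,0,0]],[[-7,0,0],[0,0,0]],[[-7,0,0],[0,0,0]],[[-7,0,0],[0,0,0]]]}}

```text
time_s: 16.65
position: [0.5148, 0.0536, -0.0196]
tcp_rot: [[-0.996, -0.085, -0.003], [-0.085, 0.996, 0.004], [0.003, 0.004, -1.0]]
force: [-4.4, 0.4, 3.4]
opening: 0.504
grasp_force: 1.8
```

Emit:
{"method": "drive_tool", "body": {"motion": [[[-6,0,0],[0,0,0]],[[-6,0,0],[0,0,0]],[[-6,0,0],[0,0,0]],[[-6,0,0],[0,0,0]],[[-6,0,0],[0,0,0]]]}}

```text
time_s: 17.15
position: [0.5454, 0.0559, -0.0205]
tcp_rot: [[-0.996, -0.084, -0.001], [-0.084, 0.996, 0.004], [0.001, 0.004, -1.0]]
force: [-1.2, -0.1, -0.1]
opening: 0.499
grasp_force: 0.8
```

Emit:
{"method": "drive_tool", "body": {"motion": [[[-6,0,0],[0,0,0]],[[-6,0,0],[0,0,0]],[[-4,0,0],[0,0,0]],[[-3,0,0],[0,0,0]],[[0,0,0],[0,0,0]]]}}

```text
time_s: 17.65
position: [0.5641, 0.0576, -0.0204]
tcp_rot: [[-0.996, -0.085, -0.001], [-0.085, 0.996, 0.004], [0.001, 0.004, -1.0]]
force: [0.1, -0.6, 0.3]
opening: 0.5
grasp_force: 0.0
```

```bash
python3 - <<'E'
from h import *
import pickle
s,im=save('wrist','w5.png');pickle.dump(s,open('s5.pkl','wb'));print(s['position'],s['force'],s['time_s'])
g=cv2.cvtColor(im,cv2.COLOR_RGB2GRAY)
for P in ([.577,.06,.051],[.57,.241,.051]): print(proj('wrist',P,s))
E
```

```text
[ 0.56409517  0.05756519 -0.02037961] [ 0.0967334  -0.56018506  0.34238163] 17.65
[327.08631849 371.86442535]
[811.70490078 391.50288188]
```

Emit:
{"method": "drive_tool", "body": {"motion": [[[10,0,0],[0,0,0]],[[0,0,-40],[0,0,0]],[[0,0,-45],[0,0,0]],[[-10,10,-45],[0,0,0]],[[-14,18,-40],[0,0,0]]]}}

```text
time_s: 18.2
position: [0.5744, 0.0852, 0.1518]
tcp_rot: [[-0.997, -0.083, -0.003], [-0.083, 0.997, 0.004], [0.002, 0.004, -1.0]]
force: [1.1, 0.9, -0.3]
opening: 0.502
grasp_force: 0.0
```

Emit:
{"method": "drive_tool", "body": {"motion": [[[-20,27,0],[0,0,0]],[[-20,28,0],[0,0,0]],[[0,0,0],[0,0,0]],[[0,0,0],[0,0,0]]]}}

```text
time_s: 18.6
position: [0.6094, 0.1445, 0.1494]
tcp_rot: [[-0.996, -0.086, -0.004], [-0.086, 0.996, 0.004], [0.004, 0.004, -1.0]]
force: [0.3, -0.6, 0.4]
opening: 0.497
grasp_force: 0.0
```

```bash
python3 - <<'E'
from h import *
import pickle
s,im=save('wrist','w6.png');pickle.dump(s,open('s6.pkl','wb'));print(s['position'],s['tcp_rot'][0],s['time_s'])
g=cv2.cvtColor(im,cv2.COLOR_RGB2GRAY)
for P in ([.577,.06,.051],[.577,.06,.003],[.57,.241,.051],[.57,.241,.003]): print(proj('wrist',P,s))
g2=cv2.createCLAHE(4,(6,6)).apply(g);cv2.imwrite('pics/w6c.png',cv2.resize(g2[120:270,120:520],(800,300),interpolation=3))
print('C');[print(u,g[160:214,u].tolist()) for u in range(380,515,10)]
print('M');[print(u,g[160:214,u].tolist()) for u in range(150,280,10)]
E
```

```text
[0.6094296  0.14448494 0.14943791] [-0.99626686 -0.08624088 -0.00385419] 18.6
[213.91020966 179.75416604]
[228.23606278 173.91220247]
[450.48835713 190.64579897]
[432.60737058 183.37593001]
C
380 [145, 145, 147, 144, 142, 145, 145, 142, 147, 144, 145, 143, 146, 147, 142, 144, 142, 146, 144, 141, 141, 140, 146, 142, 142, 140, 141, 143, 146, 146, 141, 144, 143, 144, 145, 141, 145, 142, 142, 145, 143, 142, 145, 145, 145, 142, 142, 143, 140, 145, 145, 141, 141, 143]
390 [142, 142, 143, 142, 144, 140, 140, 147, 143, 141, 143, 144, 139, 143, 144, 142, 143, 144, 143, 145, 146, 142, 143, 140, 127, 91, 62, 58, 54, 59, 58, 64, 58, 60, 66, 63, 66, 65, 62, 67, 69, 67, 67, 65, 60, 65, 63, 60, 56, 58, 59, 57, 57, 54]
400 [145, 143, 143, 144, 143, 138, 142, 142, 144, 141, 142, 144, 143, 142, 140, 141, 140, 141, 142, 140, 144, 142, 142, 140, 129, 115, 97, 76, 55, 52, 58, 65, 65, 72, 76, 74, 77, 78, 77, 81, 78, 77, 71, 71, 71, 74, 69, 69, 64, 67, 58, 64, 64, 60]
410 [144, 141, 138, 141, 140, 143, 143, 141, 143, 144, 143, 143, 142, 139, 141, 143, 138, 140, 139, 142, 141, 140, 138, 132, 123, 113, 95, 6
[... 5202 characters left out ...]
 119, 121, 114, 108, 107, 101, 96, 87, 100, 108, 114, 112, 110, 114, 109, 110, 109, 113, 112, 112, 111, 109, 110, 112, 113, 111, 109, 107, 127, 208, 255, 255, 255]
260 [210, 213, 212, 208, 209, 209, 211, 213, 212, 210, 200, 193, 179, 127, 75, 69, 79, 96, 114, 126, 126, 125, 120, 114, 109, 113, 100, 96, 88, 102, 110, 115, 114, 111, 112, 113, 115, 116, 113, 116, 113, 110, 114, 114, 111, 111, 111, 113, 110, 127, 208, 255, 255, 255]
270 [210, 210, 212, 211, 212, 212, 209, 213, 211, 210, 198, 161, 108, 72, 71, 73, 75, 96, 114, 127, 126, 126, 123, 117, 113, 115, 106, 97, 94, 100, 112, 114, 116, 117, 115, 117, 113, 116, 113, 117, 112, 114, 115, 115, 114, 115, 115, 115, 113, 110, 117, 118, 125, 131]
```

View pics/w6c.png

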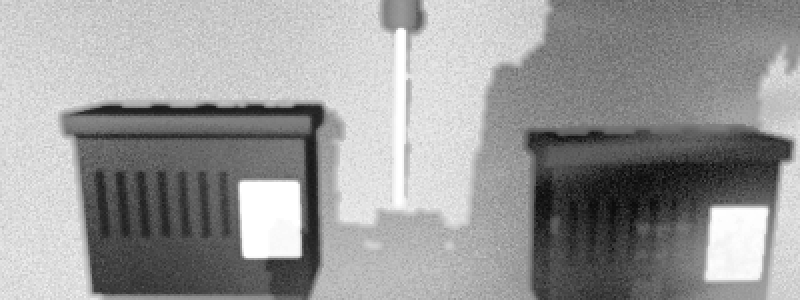

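```bash
python3 - <<'E'
from h import *
import pickle;s=pickle.load(open('s6.pkl','rb'));y=np.radians(5);n=np.array([np.cos(y),np.sin(y)])
f=lambda uv,z:(onz('wrist',uv,z,s)[:2])
for nm,c,m,z in (('bezel back top',(440,201.8),(215,187.8),.051),('bottom front',(440,183.4),(220,172.2),.003)):
    C,M=f(c,z),f(m,z);print(nm,C,M,'gap mm',1000*(C-M)@n)
for nm,pts,z in (('C back',[(400,202),(440,201.7),(480,202)],.051),('M back',[(170,187.8),(270,187.9)],.051),('Cbot',[(390,184.7),(490,182.6)],.003),('Mbot',[(170,172.4),(270,171.9)],.003)):
    P=np.array([f(p,z) for p in pts]);print(nm,np.degrees(np.arctan(-np.polyfit(P[:,1],P[:,0],1)[0])))
g=cv2.cvtColor(cv2.imread('pics/w6.png'),cv2.COLOR_BGR2GRAY).astype(float)
# subpixel bezel back boundary: gradient fits
for nm,u0,u1,a,b in(('M',165,275,184,191),('C',395,490,197,207)):
    q=cv2.GaussianBlur(g,(9,3),0);r=[]
    for u in range(u0,u1,5):
        col=q[a:b+1,u]; r.append((u,a+(np.argmin(col) if nm=='M' else np.argmin(np.diff(col))+.5)))
    print(nm,r)
E
```

```text
bezel back top [0.57922362 0.23440327] [0.58305924 0.06091288] gap mm 11.299659826357894
bottom front [0.56947069 0.24754756] [0.57612301 0.05275458] gap mm 10.350321076565871
C back 4.8089107549914845
M back 4.818265055648052
Cbot 6.007037174690461
Mbot 5.176893427336456
M [(165, np.int64(188)), (170, np.int64(188)), (175, np.int64(188)), (180, np.int64(188)), (185, np.int64(188)), (190, np.int64(188)), (195, np.int64(188)), (200, np.int64(188)), (205, np.int64(188)), (210, np.int64(188)), (215, np.int64(188)), (220, np.int64(188)), (225, np.int64(188)), (230, np.int64(188)), (235, np.int64(188)), (240, np.int64(188)), (245, np.int64(188)), (250, np.int64(188)), (255, np.int64(188)), (260, np.int64(188)), (265, np.int64(188)), (270, np.int64(188))]
C [(395, np.float64(202.5)), (400, np.float64(201.5)), (405, np.float64(201.5)), (410, np.float64(201.5)), (415, np.float64(201.5)), (420, np.float64(201.5)), (425, np.float64(200.5)), (430, np.float64(201.5)), (435, np.float64(201.5)), (440, np.float64(201.5)), (445, np.float64(201.5)), (450, np.float64(200.5)), (455, np.float64(200.5)), (460, np.float64(200.5)), (465, np.float64(200.5)), (470, np.float64(200.5)), (475, np.float64(200.5)), (480, np.float64(200.5)), (485, np.float64(198.5))]
```

Emit:
{"method": "drive_tool", "body": {"motion": [[[24,-28,0],[0,0,0]],[[24,-28,0],[0,0,0]],[[24,-27,0],[0,0,-0.008]],[[0,0,0],[0,0,0]],[[0,0,40],[0,0,0]]]}}

```text
time_s: 19.15
position: [0.5496, 0.0535, 0.1137]
tcp_rot: [[-0.996, -0.089, 0.009], [-0.089, 0.996, 0.003], [-0.009, 0.002, -1.0]]
force: [1.8, -0.0, -0.8]
opening: 0.5
grasp_force: 0.0
```

Emit:
{"method": "drive_tool", "body": {"motion": [[[0,0,40],[0,0,0]],[[0,0,40],[0,0,0]],[[0,0,30],[0,0,0]],[[0,0,20],[0,0,0]],[[0,0,0],[0,0,0]]]}}

```text
time_s: 19.65
position: [0.5425, 0.0559, -0.0231]
tcp_rot: [[-0.996, -0.091, -0.009], [-0.091, 0.996, 0.005], [0.009, 0.006, -1.0]]
force: [-0.5, 0.3, -0.3]
opening: 0.502
grasp_force: 0.0
```

Emit:
{"method": "drive_tool", "body": {"motion": [[[0,0,0],[0,0,0]],[[0,0,0],[0,0,0]]]}}

```text
time_s: 19.85
position: [0.5463, 0.0558, -0.0191]
tcp_rot: [[-0.996, -0.092, -0.0], [-0.092, 0.996, 0.004], [0.0, 0.004, -1.0]]
force: [-0.9, -0.3, 0.8]
opening: 0.503
grasp_force: 0.0
```

Emit:
{"method": "drive_tool", "body": {"motion": [[[-7,0,0],[0,0,0]],[[-6,0,0],[0,0,0]],[[-5,0,0],[0,0,0]],[[-4,0,0],[0,0,0]],[[-4,0,0],[0,0,0]]]}}

```text
time_s: 20.35
position: [0.5692, 0.0587, -0.0204]
tcp_rot: [[-0.996, -0.093, -0.007], [-0.093, 0.996, 0.004], [0.007, 0.005, -1.0]]
force: [-5.0, -1.0, 3.4]
opening: 0.501
grasp_force: 2.3
```

Emit:
{"method": "drive_tool", "body": {"motion": [[[-3,0,0],[0,0,0]],[[0,0,0],[0,0,0]],[[0,0,0],[0,0,0]]]}}

```text
time_s: 20.65
position: [0.5745, 0.0589, -0.0206]
tcp_rot: [[-0.996, -0.093, -0.002], [-0.093, 0.996, 0.004], [0.002, 0.005, -1.0]]
force: [-1.7, 0.5, 0.7]
opening: 0.503
grasp_force: 0.9
```

Emit:
{"method": "drive_tool", "body": {"motion": [[[12,0,0],[0,0,0]],[[13,0,0],[0,0,0]],[[0,0,-45],[0,0,0]],[[0,0,-45],[0,0,0]],[[0,0,-50],[0,0,0]]]}}

```text
time_s: 21.15
position: [0.5504, 0.0557, 0.1204]
tcp_rot: [[-0.996, -0.092, -0.002], [-0.092, 0.996, 0.004], [0.002, 0.005, -1.0]]
force: [0.5, 0.8, -0.9]
opening: 0.496
grasp_force: 0.0
```

Emit:
{"method": "drive_tool", "body": {"motion": [[[21,-34,0],[0,0,0]],[[21,-35,0],[0,0,0]],[[21,-35,0],[0,0,0]],[[21,-35,0],[0,0,0]],[[21,-35,0],[0,0,0]]]}}

```text
time_s: 21.65
position: [0.4621, -0.1293, 0.1195]
tcp_rot: [[-0.996, -0.093, 0.001], [-0.093, 0.996, 0.002], [-0.001, 0.002, -1.0]]
force: [0.9, -0.4, 0.2]
opening: 0.5
grasp_force: 0.0
```

Emit:
{"method": "drive_tool", "body": {"motion": [[[21,-34,0],[0,0,0]],[[0,0,0],[0,0,-0.09]],[[0,0,0],[0,0,-0.088]],[[0,0,40],[0,0,0]],[[0,0,42],[0,0,0]]]}}

```text
time_s: 22.15
position: [0.4466, -0.1652, 0.0376]
tcp_rot: [[-0.964, -0.267, 0.005], [-0.267, 0.964, -0.001], [-0.005, -0.003, -1.0]]
force: [-0.3, -1.1, -0.2]
opening: 0.501
grasp_force: 0.0
```

Emit:
{"method": "drive_tool", "body": {"motion": [[[0,0,0],[0,0,0]],[[0,0,0],[0,0,0]]]}}

```text
time_s: 22.35
position: [0.4436, -0.1629, 0.0368]
tcp_rot: [[-0.964, -0.267, -0.003], [-0.267, 0.964, 0.004], [0.002, 0.005, -1.0]]
force: [-0.5, -0.6, 1.7]
opening: 0.5
grasp_force: 0.0
```

Emit:
{"method": "drive_tool", "body": {"motion": [[[-7,0,0],[0,0,0]],[[-7,0,0],[0,0,0]],[[-7,0,0],[0,0,0]],[[-6,0,0],[0,0,0]],[[-4,0,0],[0,0,0]]]}}

```text
time_s: 22.85
position: [0.4744, -0.1543, 0.0377]
tcp_rot: [[-0.963, -0.268, -0.001], [-0.268, 0.963, 0.003], [0.0, 0.003, -1.0]]
force: [0.3, 1.2, 0.4]
opening: 0.498
grasp_force: 0.0
```

Emit:
{"method": "drive_tool", "body": {"motion": [[[-4,0,-1],[0,0,0]],[[-4,0,-2],[0,0,0]],[[-4,0,-2],[0,0,0]],[[-4,0,-2],[0,0,0]],[[-4,0,-2],[0,0,0]]]}}

```text
time_s: 23.35
position: [0.4926, -0.1488, 0.046]
tcp_rot: [[-0.964, -0.267, -0.003], [-0.267, 0.964, 0.005], [0.002, 0.005, -1.0]]
force: [-0.8, 0.3, -0.4]
opening: 0.499
grasp_force: 0.2
```

Emit:
{"method": "drive_tool", "body": {"motion": [[[-4,0,-1],[0,0,0]],[[-4,0,-1],[0,0,0]],[[-4,0,-1],[0,0,0]],[[-4,0,0],[0,0,0]],[[-4,0,0],[0,0,0]]]}}

```text
time_s: 23.85
position: [0.5122, -0.1437, 0.0489]
tcp_rot: [[-0.964, -0.267, -0.002], [-0.267, 0.964, 0.004], [0.001, 0.004, -1.0]]
force: [-0.6, 0.7, 0.1]
opening: 0.499
grasp_force: 0.1
```

Emit:
{"method": "drive_tool", "body": {"motion": [[[-4,0,0],[0,0,0]],[[-4,0,0],[0,0,0]],[[-2,0,0],[0,0,0]],[[0,0,0],[0,0,0]],[[0,0,0],[0,0,0]]]}}

```text
time_s: 24.35
position: [0.5211, -0.1409, 0.0488]
tcp_rot: [[-0.964, -0.268, -0.003], [-0.268, 0.964, 0.004], [0.002, 0.005, -1.0]]
force: [0.4, -0.3, 0.0]
opening: 0.5
grasp_force: 0.0
```

```bash
python3 - <<'E'
from h import *
s,im=save('side','s10.png');p=np.array(s['position']);print(p,s['force'])
print(proj('side',[.529,-.139,.003]))
for y in range(175,250,2): print(y,''.join('%X'%(min(15,im[y,x].astype(int).sum()//48)) for x in range(270,340)))
E
```

```text
[ 0.52110147 -0.14089873  0.04878326] [ 0.36607057 -0.27556155  0.01918169]
[312.95398753 224.71254516]
175 3333344346545566666666666666667732222212222222223222222222222222222222
177 7777777777777777777777777777777742223422222222222222222222222211121111
179 7777777777777777777777777777777775225421222222222221111111111111111111
181 7777777777777777777777777777777777522431111111111111111111111111111233
183 7777777777777777777777777777777777775621111111111111111111111111111223
185 7777777777777777777777777777777777777731123321111111111111111111111111
187 7777777777777777777777777777777777777731122221111111111111111111112334
189 7777777777777777777777777777777777777732111111111111113346666677777777
191 7777777777777777777777777777777777777753211111111111116777777777777777
193 7777777777777777777777777777777777777777677731111111117777777777777777
195 7777777777777777777777777777777777777777777731111111117777777777777777
197 7777777777777777777777777777777777777777777731111111117777777777777777
199 7777777777777777777777777777777777543477777731111111117777777777777777
201 77777777777777777
[... 1153 characters left out ...]
1114578888888888888888887
233 8888887754443322211111111111111111111111111111113457788888888888888888
235 8888888864444222211111111111111111111112223321124445555788888878888888
237 8888886444444422211111111111222233444444444444444444444788888888788888
239 8878864444444444442233444444444444444444444444444444444455788888888888
241 7886444444444444444444444444444444444444444444444555556777886788888888
243 8644444444444444555567777899999999EEEEFFCAAAAAAAAAAABBBBBBBB6444578888
245 444444445AABABAAAAAAAAAAAAAAAAAAAABBBBBA999988899877777666654444444557
247 4444444448876566666655555545444455555444444444444444444444444444444444
249 4443333333222224444444444444444445555554444444444444444444444444444444
```

Emit:
{"method": "drive_tool", "body": {"motion": [[[0,0,-40],[0,0,0]],[[40,8,0],[0,0,0]],[[0,0,0],[0,0,0.088]],[[0,0,0],[0,0,0.088]],[[0,0,40],[0,0,0]]]}}

```text
time_s: 24.9
position: [0.4846, -0.1465, 0.0525]
tcp_rot: [[-0.996, -0.093, 0.008], [-0.093, 0.996, -0.002], [-0.008, -0.003, -1.0]]
force: [1.0, 0.2, 0.1]
opening: 0.496
grasp_force: 0.0
```

Emit:
{"method": "drive_tool", "body": {"motion": [[[0,0,35],[0,0,0]],[[0,0,34],[0,0,0]],[[0,0,0],[0,0,0]],[[0,0,0],[0,0,0]]]}}

```text
time_s: 25.3
position: [0.48, -0.1435, -0.0201]
tcp_rot: [[-0.996, -0.095, -0.004], [-0.095, 0.996, 0.005], [0.004, 0.005, -1.0]]
force: [-0.3, 0.1, 1.0]
opening: 0.503
grasp_force: 0.0
```

Emit:
{"method": "drive_tool", "body": {"motion": [[[-6,0,0],[0,0,0]],[[-7,0,0],[0,0,0]],[[-7,0,0],[0,0,0]],[[-6,0,0],[0,0,0]],[[-6,0,0],[0,0,0]]]}}

```text
time_s: 25.8
position: [0.5133, -0.1407, -0.0195]
tcp_rot: [[-0.995, -0.095, -0.002], [-0.095, 0.995, 0.004], [0.001, 0.004, -1.0]]
force: [-0.3, 0.1, 0.2]
opening: 0.502
grasp_force: 0.7
```

Emit:
{"method": "drive_tool", "body": {"motion": [[[-6,0,0],[0,0,0]],[[-6,0,0],[0,0,0]],[[-6,0,0],[0,0,0]],[[-6,0,0],[0,0,0]],[[-6,0,0],[0,0,0]]]}}

```text
time_s: 26.3
position: [0.5382, -0.136, -0.0205]
tcp_rot: [[-0.995, -0.096, -0.011], [-0.096, 0.995, 0.007], [0.011, 0.008, -1.0]]
force: [-5.6, 0.4, 4.3]
opening: 0.5
grasp_force: 2.9
```

Emit:
{"method": "drive_tool", "body": {"motion": [[[-6,0,0],[0,0,0]],[[-6,0,0],[0,0,0]],[[-6,0,0],[0,0,0]],[[-6,0,0],[0,0,0]],[[-6,0,0],[0,0,0]]]}}

```text
time_s: 26.8
position: [0.5683, -0.1337, -0.0205]
tcp_rot: [[-0.995, -0.096, -0.011], [-0.096, 0.995, 0.007], [0.01, 0.008, -1.0]]
force: [-6.3, -1.1, 5.7]
opening: 0.503
grasp_force: 3.3
```

Emit:
{"method": "drive_tool", "body": {"motion": [[[-6,0,0],[0,0,0]],[[-3,0,0],[0,0,0]],[[-2,0,0],[0,0,0]],[[0,0,0],[0,0,0]],[[0,0,0],[0,0,0]]]}}

```text
time_s: 27.3
position: [0.5826, -0.1335, -0.0205]
tcp_rot: [[-0.996, -0.095, -0.004], [-0.095, 0.995, 0.005], [0.003, 0.005, -1.0]]
force: [-2.4, 2.1, 1.1]
opening: 0.505
grasp_force: 1.4
```

Emit:
{"method": "drive_tool", "body": {"motion": [[[12,0,0],[0,0,0]],[[0,0,-40],[0,0,0]],[[0,0,-45],[0,0,0]],[[-10,10,-45],[0,0,0]],[[-18,19,-40],[0,0,0]]]}}

```text
time_s: 27.8
position: [0.5984, -0.1059, 0.1526]
tcp_rot: [[-0.996, -0.092, 0.002], [-0.092, 0.996, 0.002], [-0.002, 0.002, -1.0]]
force: [1.3, -0.6, 0.3]
opening: 0.497
grasp_force: 0.0
```

Emit:
{"method": "drive_tool", "body": {"motion": [[[-20,30,0],[0,0,0]],[[-20,30,0],[0,0,0]],[[0,0,0],[0,0,0]],[[0,0,0],[0,0,0]]]}}

```text
time_s: 28.2
position: [0.6319, -0.0403, 0.1502]
tcp_rot: [[-0.995, -0.096, -0.0], [-0.096, 0.995, 0.003], [0.0, 0.003, -1.0]]
force: [-0.9, 0.1, -0.2]
opening: 0.5
grasp_force: 0.0
```

```bash
python3 - <<'E'
from h import *
import pickle
s,im=save('wrist','w7.png');pickle.dump(s,open('s7.pkl','wb'));print(s['position'],s['tcp_rot'][0],s['time_s'])
g=cv2.cvtColor(im,cv2.COLOR_RGB2GRAY)
for P in ([.5875,.061,.051],[.5875,.061,.003],[.595,-.13,.051],[.595,-.13,.003]): print(proj('wrist',P,s))
g2=cv2.createCLAHE(4,(6,6)).apply(g);cv2.imwrite('pics/w7c.png',cv2.resize(g2[120:270,120:520],(800,300),interpolation=3))
print('M');[print(u,g[166:205,u].tolist()) for u in range(385,515,10)]
print('R');[print(u,g[155:200,u].tolist()) for u in range(140,275,10)]
E
```

```text
[ 0.63194664 -0.0402972   0.15017548] [-9.95335795e-01 -9.64700001e-02 -4.40712615e-04] 28.2
[458.02320721 185.53233332]
[439.14579841 178.76250881]
[207.88303528 171.49214055]
[223.10537297 166.57772179]
M
385 [204, 206, 205, 207, 206, 205, 204, 209, 207, 203, 186, 143, 120, 108, 112, 107, 110, 102, 100, 113, 145, 173, 200, 205, 205, 205, 203, 202, 204, 205, 206, 203, 203, 202, 200, 199, 194, 186, 179]
395 [207, 207, 205, 206, 207, 204, 205, 206, 203, 193, 156, 97, 62, 59, 59, 55, 63, 60, 67, 73, 74, 71, 79, 81, 75, 70, 70, 74, 65, 72, 70, 71, 68, 74, 75, 68, 71, 72, 70]
405 [201, 203, 199, 186, 157, 143, 142, 141, 141, 139, 130, 117, 83, 59, 50, 54, 59, 60, 70, 74, 75, 72, 74, 77, 77, 82, 76, 77, 74, 79, 79, 80, 80, 77, 79, 77, 78, 76, 70]
415 [142, 143, 144, 142, 143, 142, 141, 141, 138, 133, 112, 84, 65, 52, 56, 56, 55, 67, 68, 72, 77, 74, 78, 81, 78, 78, 79, 79, 76, 78, 76, 78, 74, 79, 72, 74, 69, 70, 69]
425 [142, 137, 136, 142, 142, 141, 140, 142, 140, 137, 128, 107, 79, 57, 51, 59, 62, 64, 77, 76, 79, 83, 80, 77, 83, 82, 86, 78, 78, 76, 73, 77, 72, 66, 67, 63, 67, 63, 63]
435
[... 3676 characters left out ...]
 113, 112, 112, 117, 114, 112, 115, 112, 111, 113, 110]
250 [209, 212, 209, 210, 208, 211, 210, 208, 202, 204, 188, 132, 83, 75, 91, 109, 126, 130, 128, 123, 116, 119, 113, 110, 99, 88, 101, 110, 117, 115, 114, 116, 116, 115, 114, 112, 115, 116, 117, 114, 114, 117, 112, 117, 116]
260 [209, 210, 210, 211, 208, 209, 207, 210, 204, 174, 131, 85, 74, 81, 91, 112, 127, 131, 126, 127, 121, 114, 111, 108, 101, 93, 94, 117, 120, 117, 119, 118, 121, 119, 121, 115, 120, 115, 119, 115, 115, 113, 115, 115, 115]
270 [212, 211, 212, 209, 213, 212, 209, 213, 209, 183, 119, 79, 70, 73, 75, 72, 73, 73, 72, 75, 76, 74, 79, 78, 77, 74, 77, 77, 78, 80, 74, 79, 79, 78, 77, 73, 78, 77, 77, 76, 76, 77, 78, 81, 77]
```

```bash
python3 - <<'E'
from h import *
import pickle;s=pickle.load(open('s7.pkl','rb'));s6=pickle.load(open('s6.pkl','rb'));y=np.radians(5.5);n=np.array([np.cos(y),np.sin(y)])
C=onz('wrist',(440,183.6),.003,s6)[:2];M=onz('wrist',(440,176.6),.003,s)[:2];R=onz('wrist',(215,164.75),.003,s)[:2]
print(C,M,R,'M-C',1000*(C-M)@n,'R-M',1000*(M-R)@n)
for nm,p in (('M',[(395,176.5),(495,177.6)]),('M2',[(415,176.6),(465,176.5)]),('R',[(170,164.75),(260,164.8)])):
    P=np.array([onz('wrist',q,.003,s)[:2] for q in p]);d=P[1]-P[0];print(nm,np.degrees(np.arctan2(-d[0],d[1])))
E
```

```text
[0.56963535 0.24758134] [0.58554945 0.06141811] [ 0.59409699 -0.13711347] M-C 2.0021179958827835 R-M 10.520215378374692
M 4.770604861273916
M2 5.510971676853595
R 5.463088373595675
```

Emit:
{"method": "drive_tool", "body": {"motion": [[[26,-29,0],[0,0,0]],[[25,-29,0],[0,0,0]],[[25,-30,0],[0,0,0]],[[0,0,0],[0,0,0]],[[0,0,40],[0,0,0]]]}}

```text
time_s: 28.75
position: [0.5676, -0.1398, 0.1142]
tcp_rot: [[-0.996, -0.09, 0.01], [-0.09, 0.996, -0.001], [-0.01, -0.002, -1.0]]
force: [1.6, -0.2, 0.7]
opening: 0.503
grasp_force: 0.0
```

Emit:
{"method": "drive_tool", "body": {"motion": [[[0,0,40],[0,0,0]],[[0,0,40],[0,0,0]],[[0,0,30],[0,0,0]],[[0,0,20],[0,0,0]],[[0,0,0],[0,0,0]]]}}

```text
time_s: 29.25
position: [0.5607, -0.1344, -0.0232]
tcp_rot: [[-0.996, -0.093, -0.008], [-0.093, 0.996, 0.007], [0.007, 0.008, -1.0]]
force: [-0.6, -0.3, 1.0]
opening: 0.499
grasp_force: 0.0
```

Emit:
{"method": "drive_tool", "body": {"motion": [[[0,0,0],[0,0,0]],[[0,0,0],[0,0,0]]]}}

```text
time_s: 29.45
position: [0.5641, -0.1356, -0.0189]
tcp_rot: [[-0.996, -0.094, -0.0], [-0.094, 0.996, 0.003], [-0.0, 0.003, -1.0]]
force: [0.3, 1.1, -0.8]
opening: 0.498
grasp_force: 0.0
```

Push 30 mm (to x ≈ 0.594), then over to M.

Emit:
{"method": "drive_tool", "body": {"motion": [[[-7,0,0],[0,0,0]],[[-6,0,0],[0,0,0]],[[-5,0,0],[0,0,0]],[[-5,0,0],[0,0,0]],[[-5,0,0],[0,0,0]]]}}

```text
time_s: 29.95
position: [0.588, -0.1316, -0.0202]
tcp_rot: [[-0.995, -0.096, -0.009], [-0.096, 0.995, 0.006], [0.009, 0.006, -1.0]]
force: [-6.5, -1.0, 5.3]
opening: 0.496
grasp_force: 3.5
```

Emit:
{"method": "drive_tool", "body": {"motion": [[[-3,0,0],[0,0,0]],[[0,0,0],[0,0,0]],[[0,0,0],[0,0,0]]]}}

```text
time_s: 30.25
position: [0.5914, -0.1311, -0.0202]
tcp_rot: [[-0.995, -0.095, -0.008], [-0.096, 0.995, 0.006], [0.007, 0.006, -1.0]]
force: [-5.1, -0.4, 5.3]
opening: 0.497
grasp_force: 2.5
```

Emit:
{"method": "drive_tool", "body": {"motion": [[[-2,0,0],[0,0,0]],[[0,0,0],[0,0,0]],[[0,0,0],[0,0,0]]]}}

```text
time_s: 30.55
position: [0.5929, -0.1309, -0.0202]
tcp_rot: [[-0.995, -0.095, -0.009], [-0.095, 0.995, 0.006], [0.008, 0.007, -1.0]]
force: [-5.7, -0.8, 4.0]
opening: 0.502
grasp_force: 2.9
```

Emit:
{"method": "drive_tool", "body": {"motion": [[[-1.5,0,0],[0,0,0]],[[0,0,0],[0,0,0]],[[0,0,0],[0,0,0]]]}}

```text
time_s: 30.85
position: [0.5942, -0.1307, -0.0202]
tcp_rot: [[-0.995, -0.095, -0.009], [-0.096, 0.995, 0.006], [0.009, 0.007, -1.0]]
force: [-6.3, -1.4, 4.8]
opening: 0.5
grasp_force: 3.1
```

Emit:
{"method": "drive_tool", "body": {"motion": [[[15,0,0],[0,0,0]],[[17,0,0],[0,0,0]],[[0,0,-40],[0,0,0]],[[0,0,-50],[0,0,0]],[[0,0,-50],[0,0,0]]]}}

```text
time_s: 31.35
position: [0.5655, -0.1349, 0.1208]
tcp_rot: [[-0.996, -0.095, -0.004], [-0.095, 0.996, 0.005], [0.004, 0.005, -1.0]]
force: [0.7, -0.7, -0.3]
opening: 0.499
grasp_force: 0.0
```

Emit:
{"method": "drive_tool", "body": {"motion": [[[0,38,0],[0,0,0]],[[0,38,0],[0,0,0]],[[0,38,0],[0,0,0]],[[0,38,0],[0,0,0]],[[0,38,0],[0,0,0]]]}}

```text
time_s: 31.85
position: [0.548, 0.0556, 0.121]
tcp_rot: [[-0.996, -0.094, -0.002], [-0.094, 0.996, 0.004], [0.001, 0.005, -1.0]]
force: [0.6, 0.1, -0.3]
opening: 0.501
grasp_force: 0.0
```

Emit:
{"method": "drive_tool", "body": {"motion": [[[0,0,0],[0,0,0]],[[0,0,0],[0,0,0]]]}}

```text
time_s: 32.05
position: [0.5481, 0.0548, 0.1209]
tcp_rot: [[-0.995, -0.097, -0.002], [-0.097, 0.995, 0.004], [0.002, 0.004, -1.0]]
force: [0.2, -1.3, -0.1]
opening: 0.502
grasp_force: 0.0
```

Emit:
{"method": "drive_tool", "body": {"motion": [[[0,0,45],[0,0,0]],[[0,0,45],[0,0,0]],[[0,0,30],[0,0,0]],[[0,0,20],[0,0,0]],[[0,0,0],[0,0,0]]]}}

```text
time_s: 32.55
position: [0.5457, 0.0532, -0.0221]
tcp_rot: [[-0.996, -0.093, -0.008], [-0.093, 0.996, 0.005], [0.008, 0.005, -1.0]]
force: [-0.7, 0.9, -0.3]
opening: 0.499
grasp_force: 0.0
```

Emit:
{"method": "drive_tool", "body": {"motion": [[[0,0,0],[0,0,0]],[[-7,0,0],[0,0,0]],[[-7,0,0],[0,0,0]],[[-6,0,0],[0,0,0]],[[-5,0,0],[0,0,0]]]}}

```text
time_s: 33.05
position: [0.5739, 0.0569, -0.0185]
tcp_rot: [[-0.995, -0.095, -0.0], [-0.095, 0.995, 0.004], [0.0, 0.004, -1.0]]
force: [-0.1, 0.2, 0.1]
opening: 0.501
grasp_force: 0.0
```

Emit:
{"method": "drive_tool", "body": {"motion": [[[-2,0,0],[0,0,0]],[[-1.5,0,0],[0,0,0]],[[0,0,0],[0,0,0]],[[0,0,0],[0,0,0]]]}}

```text
time_s: 33.45
position: [0.5747, 0.0574, -0.0196]
tcp_rot: [[-0.995, -0.095, -0.005], [-0.095, 0.995, 0.004], [0.004, 0.005, -1.0]]
force: [-3.5, -0.5, 2.2]
opening: 0.5
grasp_force: 1.4
```

Nudge slightly more, then retreat to a view over M and C, and then one over M and R.

Emit:
{"method": "drive_tool", "body": {"motion": [[[-1.5,0,0],[0,0,0]],[[0,0,0],[0,0,0]],[[0,0,0],[0,0,0]]]}}

```text
time_s: 33.75
position: [0.5776, 0.0575, -0.0196]
tcp_rot: [[-0.995, -0.095, -0.002], [-0.095, 0.995, 0.004], [0.002, 0.005, -1.0]]
force: [-1.3, 0.8, 0.0]
opening: 0.498
grasp_force: 0.9
```

Emit:
{"method": "drive_tool", "body": {"motion": [[[12,0,0],[0,0,0]],[[0,0,-40],[0,0,0]],[[0,0,-45],[0,0,0]],[[-10,10,-45],[0,0,0]],[[-14,18,-40],[0,0,0]]]}}

```text
time_s: 34.25
position: [0.5889, 0.085, 0.1533]
tcp_rot: [[-0.996, -0.093, 0.001], [-0.093, 0.996, 0.004], [-0.002, 0.004, -1.0]]
force: [0.8, 0.9, -0.7]
opening: 0.501
grasp_force: 0.0
```

Emit:
{"method": "drive_tool", "body": {"motion": [[[-20,27,0],[0,0,0]],[[-20,28,0],[0,0,0]],[[0,0,0],[0,0,0]],[[0,0,0],[0,0,0]]]}}

```text
time_s: 34.65
position: [0.6224, 0.1448, 0.1507]
tcp_rot: [[-0.995, -0.096, -0.001], [-0.096, 0.995, 0.004], [0.001, 0.004, -1.0]]
force: [0.4, -0.7, -0.0]
opening: 0.5
grasp_force: 0.0
```

```bash
python3 - <<'E'
from h import *
import pickle
s,im=save('wrist','w8.png');pickle.dump(s,open('s8.pkl','wb'));print(s['position'],s['tcp_rot'][0],s['time_s'])
g=cv2.cvtColor(im,cv2.COLOR_RGB2GRAY)
for P in ([.587,.061,.003],[.57,.241,.003]): print(proj('wrist',P,s))
print('C');[print(u,g[170:205,u].tolist()) for u in range(380,500,10)]
print('M');[print(u,g[165:200,u].tolist()) for u in range(160,280,10)]
E
```

```text
[0.62243946 0.14483569 0.15068578] [-0.99535357 -0.09627851 -0.00131386] 34.65
[229.74269428 169.06352257]
[434.64131531 169.17610309]
C
380 [145, 143, 143, 143, 145, 143, 145, 142, 141, 142, 144, 144, 142, 144, 142, 142, 143, 144, 142, 142, 147, 146, 142, 146, 142, 144, 145, 142, 144, 143, 145, 145, 143, 141, 144]
390 [95, 71, 55, 57, 52, 52, 51, 50, 56, 52, 53, 52, 56, 59, 50, 52, 44, 57, 51, 50, 49, 57, 56, 61, 52, 61, 62, 66, 61, 64, 62, 67, 64, 66, 63]
400 [103, 68, 56, 48, 49, 56, 57, 69, 67, 65, 68, 63, 62, 65, 68, 67, 58, 61, 59, 64, 61, 69, 68, 63, 71, 72, 73, 67, 72, 68, 69, 70, 69, 73, 68]
410 [116, 93, 61, 46, 44, 53, 60, 67, 62, 67, 63, 60, 64, 62, 68, 60, 61, 64, 64, 67, 66, 66, 70, 66, 70, 68, 71, 68, 69, 65, 65, 69, 66, 64, 65]
420 [81, 46, 41, 41, 47, 52, 55, 66, 66, 63, 62, 63, 66, 66, 63, 64, 60, 62, 63, 68, 65, 70, 72, 70, 65, 69, 67, 72, 67, 67, 70, 68, 59, 60, 56]
430 [117, 78, 50, 42, 44, 45, 53, 60, 67, 69, 66, 63, 64, 68, 70, 66, 65, 68, 72, 67, 72, 68, 70, 70, 69, 70, 71, 67, 67, 59, 63, 62, 59, 57, 53]
440 [81, 46, 42, 44, 50, 58, 62, 63, 63, 64, 70, 69, 70
[... 2121 characters left out ...]
104, 105]
240 [211, 210, 210, 207, 202, 193, 184, 126, 72, 65, 77, 91, 106, 120, 118, 122, 116, 112, 109, 107, 96, 83, 83, 97, 104, 106, 107, 106, 108, 110, 107, 107, 108, 105, 108]
250 [209, 213, 210, 206, 194, 158, 107, 61, 64, 71, 78, 93, 107, 122, 124, 121, 116, 115, 110, 107, 101, 91, 87, 97, 110, 110, 109, 114, 112, 113, 110, 109, 110, 110, 109]
260 [210, 211, 213, 210, 206, 204, 187, 135, 74, 63, 75, 92, 110, 122, 127, 120, 117, 116, 115, 108, 103, 88, 91, 101, 110, 111, 112, 113, 117, 112, 113, 109, 111, 113, 110]
270 [209, 214, 212, 210, 195, 158, 107, 71, 64, 71, 78, 93, 113, 126, 127, 122, 123, 120, 117, 110, 103, 91, 90, 104, 113, 115, 118, 116, 118, 113, 114, 117, 113, 113, 115]
```

Emit:
{"method": "drive_tool", "body": {"motion": [[[0,-37,0],[0,0,0]],[[0,-37,0],[0,0,0]],[[0,-37,0],[0,0,0]],[[0,-37,0],[0,0,0]],[[0,-37,0],[0,0,0]]]}}

```text
time_s: 35.2
position: [0.6385, -0.0426, 0.1497]
tcp_rot: [[-0.996, -0.093, -0.003], [-0.093, 0.996, 0.004], [0.003, 0.004, -1.0]]
force: [-0.8, -0.2, 0.2]
opening: 0.501
grasp_force: 0.0
```

Emit:
{"method": "drive_tool", "body": {"motion": [[[0,0,0],[0,0,0]],[[0,0,0],[0,0,0]]]}}

```text
time_s: 35.4
position: [0.6385, -0.0417, 0.1496]
tcp_rot: [[-0.996, -0.091, -0.004], [-0.091, 0.996, 0.005], [0.003, 0.005, -1.0]]
force: [-0.6, -0.1, 0.1]
opening: 0.504
grasp_force: 0.0
```

```bash
python3 - <<'E'
from h import *
s,im=save('wrist','w9.png');print(s['position'],s['time_s'])
g=cv2.cvtColor(im,cv2.COLOR_RGB2GRAY).astype(float)
y=np.radians(5.6);n=np.array([np.cos(y),np.sin(y)])
for nm,us,P in (('M',range(390,500,5),[.5883,.061,.003]),('R',range(165,270,5),[.605,-.135,.003])):
    v0=proj('wrist',P,s)[1];r=[]
    for u in us:
        col=g[int(v0)-9:int(v0)+10,u];t=(col[:3].mean()+col.min())/2;i=np.argmax(col<t);r.append((u,int(v0)-10+i+(col[i-1]-t)/(col[i-1]-col[i])))
    r=np.array(r);k=np.polyfit(r[:,0],r[:,1],1);Q=np.array([onz('wrist',(u,np.polyval(k,u)-.4),.003,s)[:2] for u in (us[0],us[-1])])
    print(nm,'pred row',v0,r[::3,1].round(1),'n-coord',Q.mean(0)@n*1000,'yaw',np.degrees(np.arctan2(-(Q[1]-Q[0])[0],(Q[1]-Q[0])[1])))
a=cv2.imread('pics/side0.png').astype(int);b=capture('side')[:,:,::-1].astype(int)
for nm,x0,y0,x1,y1 in (('tacho',185,295,232,362),('ins/jar',205,212,235,275),('roll',352,218,385,245),('thermo',362,282,408,336),('drv',270,288,355,308),('C',244,302,296,362),('blue',335,330,400,385)):
    print(nm,np.abs(b-a)[y0:y1,x0:x1].mean().round(1))
E
```

```text
[ 0.63847793 -0.04167169  0.14958368] 35.4
M pred row 172.29430973115956 [172.8 172.6 172.7 173.5 173.2 172.4 173.2 172.4] n-coord 591.728209643554 yaw 5.143831896300356
R pred row 171.30374276184818 [173.8 173.7 172.8 173.8 173.5 172.5 173.6] n-coord 590.1796204410164 yaw 5.460911095548587
tacho 1.9
ins/jar 13.4
roll 37.1
thermo 19.2
drv 45.1
C 7.5
blue 14.0
```

```bash
python3 -c "
from rig import *
print(hand_in())"
```

```text
the job is handed in; nothing more can be done
None
```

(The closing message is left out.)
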